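# Wedge the spring clip off the label-roll stand

### The arm

A 6-joint arm with a two-finger parallel gripper is mounted at the origin on the work surface. World frame = base frame: x ahead of the robot, y to its left, z up, the work surface at z = 0. Lengths are in m, angles in degrees, forces in N, time in s.
With the tool pointing down it reaches from about 0.4 to 0.825 m from the base axis. Payload 7 kg.
Tool frame: the origin (TCP) lies on the centre line of the jaws, within the pads' length; the fingertips stand r.nose_length ahead of it and the grasp point (between the pads) lies 2 mm behind it (r.nose_length is the distance from the TCP to the fingertips, in m); z points along the fingers, y is the direction in which the jaws open and shut (so a half turn about z gives the same grasp; the last joint's range is limited). The gripper opens to 88 mm and grips with 3 to 60 N. Pads are 19 mm wide; open, the fingers measure 130 mm over their backs; the gripper's body (78 mm by 193 mm) begins 47 mm behind the grasp point.
Start: joints at [-49.498, 20.546, 0.682, 0, -70.136, -16.507], TCP at [0.274, -0.617, 0.244] pointing down, gripper open.
Joint ranges: [-176.03, 176.03], [-82.01, 121.73], [-58.28, 71.71], [-173.87, 95.51], [-174.79, -0.11], [-173.66, 173.66]. Speed limits (degrees/s): [136.94, 136.94, 172.46, 180, 180, 180].

### API

Orientations are given as [roll, pitch, yaw] about the fixed x, y, z axes, in that order (R = Rz(yaw) Ry(pitch) Rx(roll)).
In Python, from plant import r gives the robot as it stands.
- The arm moves only by the tool apply_moves, never from a script. Its argument "targets" is a list of rows, each a list of 3 entries, a list of its own where there are three numbers: the shift along the tool's x, y, z scaled (see below), then the turn, a rotation vector about the tool's x, y, z scaled (see below), then the finger opening in mm, from 0 to 87.6. A call has 1 to 5 rows; each row shifts and turns the pose as measured when the row begins, along the tool's axes as they then stand; what a row does not reach is not made up. The controller multiplies each number of a shift by 0.04 m and each number of a turn by 8 degrees. A row lasts 1/10 s, in which the tool goes at most 50 mm and 8.59 degrees, less where a joint would pass 70% of its speed; a pose out of reach is approached as far as the arm can. A call with a number of a shift or a turn outside -1 to 1 is refused whole. A call with a gripper value outside its range is refused whole. The fingers move at their own pace and stop on an object; "squeeze" is the grip in N (left out, the last holds). Time passes only in rows, so rows that do not move let the fingers close. It gives the time, the measured TCP pose, the force and the opening at its end, in the units of the state.
- r.get_state(): the state, without advancing time (a new reading comes with each control period).
- r.capture(name): name is "side" or "top" or "wrist"; returns a dict with "img" (480x640x3 uint8, blue, green, red), "z_map" (480x640 float32, m along the optical axis (not along the pixel's ray), 0 where there is no reading), "fx", "fy", "cx", "cy" (pixels), "camera_from_world" (4x4, takes a point from world to camera coordinates); the wrist camera has in their place "mount" (4x4, takes a point from camera to tool coordinates, whose origin is the TCP and whose axes are the flange's). Camera axes: x right, y up, looking along -z (the intrinsics and any distortion apply to the point x, -y, -z); pixel columns grow to the right and rows downward; lengths in m; the calibration is good to about 2 mm. A picture is of the moment at which its call begins: read the wrist's pose just before it.
- r.close_job(): hands the job in, once; it reports no verdict.
The state is a dict: "time_s": time; "joints": joint angles; "qd": joint speeds; "joint_torque": joint torques, N m; "tcp_pos": TCP position; "eef_rot": TCP orientation; "contact_force": force on the tool from outside, world axes, zero at the start; "moment": the same for the moment, N m; "gripper_width": finger opening in m.
Only numpy, scipy, OpenCV 4.12 (cv2) and the standard library are available. Lean on these libraries where they do the work, as an engineer would, in place of code of your own. Each camera call takes 0.05 s, during which the arm holds its last target.

### The job

Take the spring clip off the spindle of the label-roll stand so that the roll can be changed: pick up the clip wedge from its wooden rack and, with its flat face against the spindle, ease the blade straight down between the spindle and the back of the clip until the clip spreads and slips off onto the plate. Work by feel: never press the wedge on the clip or the stand with more than 12 N, don't touch the clip with the fingers while it is still on the spindle, and don't let it fly or drop. Then stand the wedge back in its hole in the rack, fully down, and lay the clip in the steel parts tray; leave the spare roll, the stapler and the pen cup where they are.

Things in the scene. Friction and masses are not known exactly. Their poses are not given: they have to be found in the camera images.
- stand: Fixed label-roll stand: grey base 170 x 170 x 12 mm, turntable, white label roll of 110 diameter with a hollow core, over it a round dark-grey hold-down plate of 120 diameter, its top 84 above the desk. A steel spindle rises through the middle. Origin on the desk under the spindle's axis, z up, x towards the plate's window. Two guide posts, lower than the plate, at x 70, y -70 and 70.
- spindle (a point): Point on the spindle's axis level with the plate's top; axes as the stand's. Above the plate the upright steel spindle has a groove 13 mm in diameter and 10.5 high, where the clip sits, then a head 16 in diameter with an upright side, which ends 20 above the plate. Under the plate the spindle is 14.4 in diameter.
- window (a point): Middle, level with the plate's top, of the rectangular window cut through the plate beside the spindle: from 5.5 to 34 mm from the spindle's axis along the stand's x, 16 wide in y; axes as the stand's. The wedge goes down through it into the roll's hollow core: the clip snaps open with the tip 20 to 36 below the plate's top; the tip would meet the turntable 66 below.
- clip: Loose horseshoe spring clip, bright steel, 8 mm thick, about 32 g, flat on the plate in the groove. Origin on its underside, on the spindle's axis while on. z up; x to its closed side, a back bar 5.6 high (inner face x = 10.5, outer 15.2); while on, its x is the stand's x: the bar bridges the window, 2.5 from the spindle's head. Two sprung arms (outer faces y = +-12.3) clasp the spindle at x = -5.
- clip_back (a point): Middle of the clip's back bar, half-way up (4 mm above the underside, x = 13); axes as the clip's. It ends in ears, outer faces at y = +-16.5: pick the clip up across these, once off. Pushed along +x (3 to 8 N) the clip is spread widest after 5 mm; 2 to 4 further the arms snap shut and the force vanishes; 13 out it is clear of the head (draw it there with the wedge). Short of 5 it springs back.
- wedge: Loose hand tool, 134 mm long, about 90 g, upright in the rack, blade down, z up the tool. Steel blade 7 wide (y), flat face on -x, sloping face on +x; 2 thick at the tip, 12 from 46 above it. Origin: where the tip's flat face would be if the blade were straight; years of prying have bent it stiffly at the guard, so the tip stands 1 to 3 off along +x: feel for it. Guard 30 x 26 at z 80 to 84.
- wedge_grip (a point): Centre of the wedge's black square handle, 18 x 18 mm, 50 long (109 above the tip, 6 from the flat face along the wedge's x); axes as the wedge's. It may be gripped across either pair of faces.
- rack_mouth (a point): Centre of the mouth of the rack's only hole, on its top face; z up, x and y along the hole's sides. The rack is a fixed light-wood block 90 x 90 x 86 mm high; the hole is 22 (x) by 16 (y), 84 deep. The wedge stands in it, guard on the rack's top, tip 80 down; it fits either way round, blade's x along the hole's x.
- tray_in (a point): Centre of the inner floor, 3 mm above the desk, of the fixed open parts tray of dark steel, outside 140 (x) by 120 (y) by 20 high, wall 3; z up.
- spare_roll: Bystander: a spare white label roll, 100 mm in diameter, 60 high, standing on the desk; origin under its centre.
- stapler: Bystander: a grey and black desk stapler, 150 mm long, 50 high; origin under its centre, x along it.
- pen_cup: Bystander: a white cup with pens, 76 mm across, 95 high (150 with the pens); origin under its centre.
Things that resemble listed ones, but are neither listed nor needed, are in the scene too. Leave any pink or turquoise look-alike of the part that bears rack_mouth alone.

How it is judged:
By the outcome, as a careful person would: the job done as asked, in the order asked, and still so for the second after the job is handed in, with the robot touching nothing.
It also fails if it takes over 69 s, if anything falls off the work surface, if the arm or the gripper's body presses on something with over 40 N, if the wrist force passes 120 N, or if a joint passes its speed limit or range.

## Working session

There is one attempt and no reset: what is moved stays moved. The work goes in short steps, Python scripts to look and compute and a tool call to move; the robot and the scene stay as the last step left them, time stands still between calls to the robot, and variables do not carry over. Pictures are saved under pics/ and viewed, and the job is handed in when it is done.

Besides the shell and the picture viewer there is one more tool, called after "Call:" as name(argument=value, ...) on one line, values as JSON. apply_moves: Moves the arm, as the interface text tells. Its arguments: {"type":"object","properties":{"targets":{"type":"array","items":{"type":"array"}},"squeeze":{"type":"number"}},"required":["targets"]}

```bash
ls; mkdir -p pics
python3 - <<'E'
from plant import r
import cv2,numpy as np,pickle
s=r.get_state();print(s, r.nose_length)
for n in("side","top"):
    c=r.capture(n);pickle.dump(c,open(f"pics/{n}0.pkl","wb"));cv2.imwrite(f"pics/{n}0.png",c["img"])
    print(n,c["fx"],c["fy"],c["cx"],c["cy"],[k for k in c],np.round(c["camera_from_world"],3).tolist())
E
```

```text
pics
{'time_s': 0.0, 'joints': array([-4.94984862e+01,  2.05924287e+01,  6.34368562e-01, -1.91734731e-02,
       -7.01334934e+01, -1.65070085e+01]), 'qd': array([ 0.03660348, -0.01515598,  0.00173773, -0.01519077, -0.01039731,
       -0.0271732 ]), 'joint_torque': array([-6.11195610e-04, -5.82718277e+01,  2.93061090e+01,  6.99742377e+00,
        7.02840698e-03, -1.75933474e-04]), 'tcp_pos': array([ 0.27428875, -0.61627728,  0.24261892]), 'eef_rot': array([ 1.79907098e+02, -8.73442569e-03, -1.56012018e+02]), 'contact_force': array([-0.02321159,  0.61247007, -0.82985658]), 'moment': array([-0.04769998, -0.00546552, -0.02608708]), 'gripper_width': 0.08731238917212708} 0.017
side 478.7867532055771 478.7867532055771 324.94271783371306 239.90892043076659 ['img', 'z_map', 'fx', 'fy', 'cx', 'cy', 'camera_from_world'] [[-0.914, -0.406, -0.01, 0.517], [0.276, -0.638, 0.718, -0.162], [-0.298, 0.654, 0.696, -0.987], [0.0, 0.0, 0.0, 1.0]]
top 458.31980610006025 458.31980610006025 314.352444667616 241.7115734533913 ['img', 'z_map', 'fx', 'fy', 'cx', 'cy', 'camera_from_world'] [[0.004, -1.0, 0.0, 0.103], [0.998, 0.004, 0.062, -0.524], [-0.062, 0.0, 0.998, -1.271], [0.0, 0.0, 0.0, 1.0]]
```

View pics/side0.png

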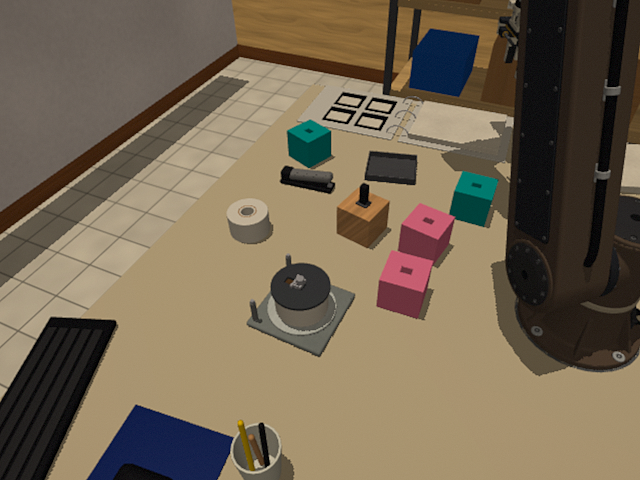

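View pics/top0.png

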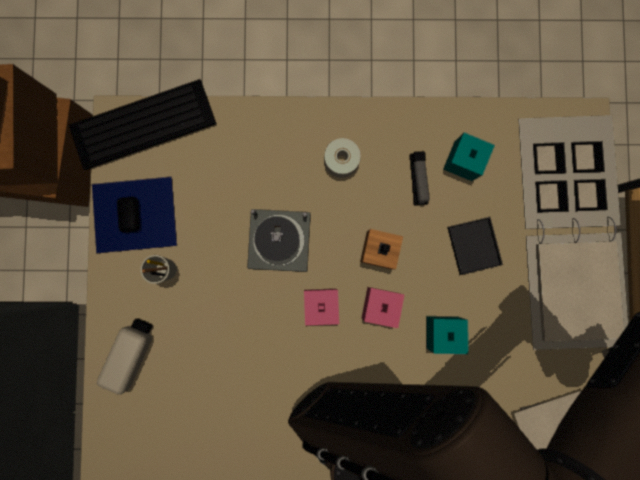

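Side view: the wooden rack with the black-handled wedge is at (363,215) and the stand at (300,300). The tray is at (391,168). The pink blocks (427,232) and (405,283) and the turquoise ones (309,143) and (474,197) are look-alikes. In the top view the rack is at (382,249), the stand at (278,240) and the tray at (474,246).

```bash
cat > h.py <<'E'
import numpy as np,cv2,pickle
from scipy.spatial.transform import Rotation as R
def load(n): return pickle.load(open(f"pics/{n}.pkl","rb"))
def pose(s):
    T=np.eye(4);T[:3,:3]=R.from_euler('xyz',s['eef_rot'],degrees=True).as_matrix();T[:3,3]=s['tcp_pos'];return T
def wfc(c,s=None):
    return np.linalg.inv(c["camera_from_world"]) if "camera_from_world" in c else pose(s)@c["mount"]
def ray(c,u,v,s=None):
    W=c["W"] if "W" in c else wfc(c,s)
    d=W[:3,:3]@np.array([(u-c["cx"])/c["fx"],-(v-c["cy"])/c["fy"],-1.]);return W[:3,3],d
def onz(c,u,v,z):
    o,d=ray(c,u,v);return o+d*(z-o[2])/d[2]
def proj(c,p):
    W=c["W"] if "W" in c else wfc(c)
    q=np.linalg.inv(W)@np.append(p,1);return np.array([c["cx"]+c["fx"]*q[0]/-q[2],c["cy"]-c["fy"]*q[1]/-q[2]])
def cloud(c):
    W=c["W"] if "W" in c else wfc(c)
    v,u=np.mgrid[:480,:640];z=c["z_map"];P=np.stack([(u-c["cx"])/c["fx"]*z,-(v-c["cy"])/c["fy"]*z,-z],-1)
    return P@W[:3,:3].T+W[:3,3]
def tri(c1,p1,c2,p2):
    o1,d1=ray(c1,*p1);o2,d2=ray(c2,*p2);A=np.stack([d1,-d2],1);t=np.linalg.lstsq(A,o2-o1,rcond=None)[0]
    a=o1+d1*t[0];b=o2+d2*t[1];return (a+b)/2,np.linalg.norm(a-b)
def snap(name,tag):
    from plant import r
    s=r.get_state();c=r.capture(name);c["W"]=wfc(c,s);c["state"]=s
    pickle.dump(c,open(f"pics/{tag}.pkl","wb"));cv2.imwrite(f"pics/{tag}.png",c["img"]);return c
def crop(c,u0,v0,u1,v1,k,out,gain=1.):
    im=cv2.resize(c["img"][v0:v1,u0:u1],None,fx=k,fy=k,interpolation=cv2.INTER_CUBIC)
    cv2.imwrite(out,np.clip(im*gain,0,255).astype(np.uint8))
E
python3 - <<'E'
from h import *
t=load("top0");s=load("side0")
P=cloud(t)
for n,(u,v,z) in dict(rack=(382,249,.086),stand=(278,240,.084),tray=(474,246,.003),spare=(342,157,.06)).items(): print(n,onz(t,u,v,z).round(3),P[v,u].round(3))
crop(t,230,190,520,290,2.7,"pics/c1.png",2)
crop(s,240,140,440,360,2.7,"pics/c2.png",1.3)
img=t["img"]
# tray by dark mask near desk
hsv=cv2.cvtColor(img,cv2.COLOR_BGR2HSV);m=((hsv[...,2]<60)).astype(np.uint8);m[:, :440]=0;m[:,510:]=0;m[:210]=0;m[285:]=0
print(cv2.minAreaRect(np.argwhere(m)[:,::-1].astype(np.float32)))
m=((hsv[...,1]>150)&(hsv[...,0]<18)&(hsv[...,2]>60)).astype(np.uint8);m[:, :350]=0;m[:,415:]=0;m[:220]=0;m[280:]=0
print(hsv[245,395],hsv[300,440],cv2.minAreaRect(np.argwhere(m)[:,::-1].astype(np.float32)))
E
```

```text
rack [ 0.501 -0.074  0.086] [ 0.498 -0.067  0.134]
stand [0.524 0.202 0.084] [0.523 0.201 0.091]
tray [ 0.514 -0.348  0.003] [ 0.514 -0.347  0.005]
spare [0.754 0.03  0.06 ] [ 0.77   0.026 -0.002]
((474.41180419921875, 245.64706420898438), (49.477264404296875, 44.141483306884766), 75.96376037597656)
[ 14 171 134] [ 20  97 129] ((381.8470153808594, 249.188232421875), (34.27500534057617, 34.05807876586914), 12.52880859375)
```

View pics/c1.png

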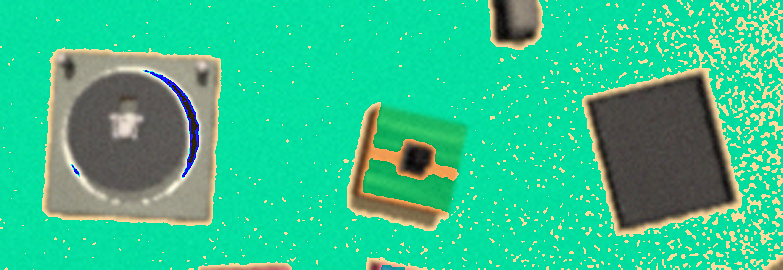

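View pics/c2.png

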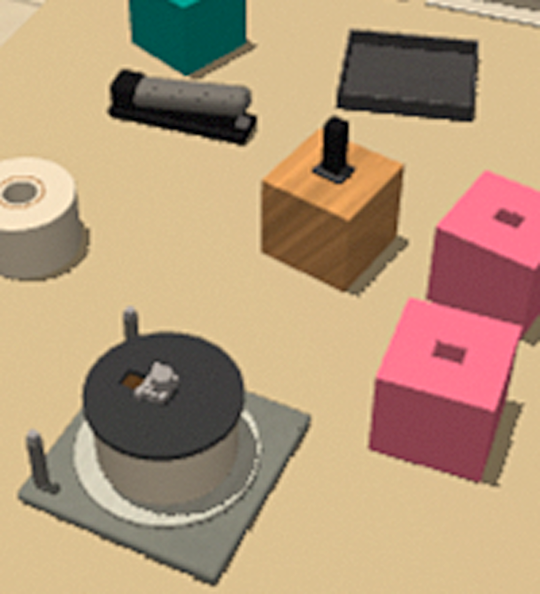

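Run:
```python
from h import *
c=snap("wrist","w0");print(np.round(c["mount"],3).tolist(),c["fx"],c["cx"],c["cy"])
T=pose(c["state"]);print((T[:3,:3]).round(3).tolist())
d=np.array([.50,-.07,.30])-T[:3,3];print(T[:3,:3].T@d)
```

```text
[[-0.0, 0.958, 0.287, 0.078], [1.0, 0.0, 0.0, -0.0], [-0.0, 0.287, -0.958, -0.141], [0.0, 0.0, 0.0, 1.0]] 335.71585261368665 311.2019835023191 247.43849930695023
[[-0.914, -0.407, -0.001], [-0.407, 0.914, 0.001], [0.0, 0.001, -1.0]]
[-0.42830979  0.40739458 -0.05671615]
```

View pics/w0.png

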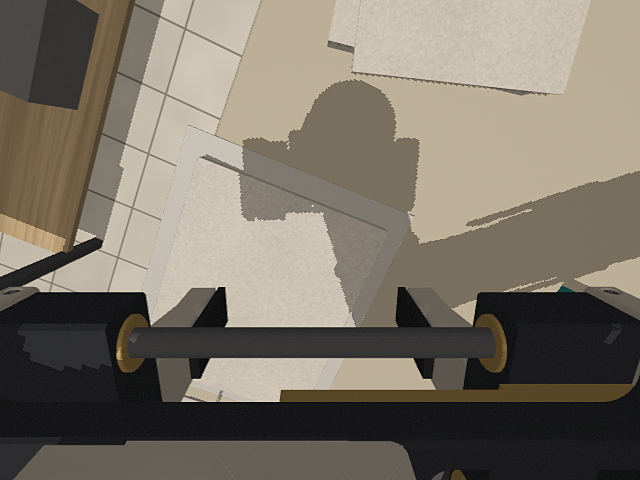

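Call:
apply_moves(targets=[[[-0.75,0.75,-0.3],[0,0,0],87],[[-0.75,0.75,-0.3],[0,0,0],87],[[-0.75,0.75,-0.3],[0,0,0],87],[[-0.75,0.75,-0.3],[0,0,0],87],[[-0.75,0.75,-0.3],[0,0,0],87]])

```text
time_s: 0.65
tcp_pos: [0.3497, -0.4151, 0.2984]
eef_rot: [179.4, -0.2, -156.5]
contact_force: [0.4, 0.3, 0.4]
gripper_width: 0.0869
```

Call:
apply_moves(targets=[[[-0.75,0.75,0],[0,0,0],87],[[-0.75,0.75,0],[0,0,0],87],[[-0.75,0.75,0],[0,0,0],87],[[-0.75,0.75,0],[0,0,0],87],[[-0.75,0.75,0],[0,0,0],87]])

```text
time_s: 1.15
tcp_pos: [0.4289, -0.2096, 0.3016]
eef_rot: [179.5, -0.1, -156.5]
contact_force: [0.9, -0.5, 0.2]
gripper_width: 0.087
```

Call:
apply_moves(targets=[[[0,0,0],[0,0,-1],87],[[0,0,0],[0,0,-1],87],[[0,0,0],[0,0,-1],87],[[0,0,0],[0,0,-1],87],[[0,0,0],[0,0,-1],87]])

```text
time_s: 1.65
tcp_pos: [0.4304, -0.2029, 0.3014]
eef_rot: [179.6, 0.3, -114.8]
contact_force: [0.5, -0.4, -1.2]
gripper_width: 0.0869
```

Call:
apply_moves(targets=[[[0,0,0],[0,0,-1],87],[[0,0,0],[0,0,-1],87],[[0,0,0],[0,0,-1],87],[[-1,-0.4,0],[0,0,0],87],[[-1,-0.4,0],[0,0,0],87]])

```text
time_s: 2.15
tcp_pos: [0.4601, -0.1239, 0.3012]
eef_rot: [179.7, 0.5, -89.6]
contact_force: [1.9, -0.7, -0.0]
gripper_width: 0.0871
```

Call:
apply_moves(targets=[[[-1,-0.4,0],[0,0,0],87],[[-1,-0.4,0],[0,0,0],87],[[-0.5,-0.2,0],[0,0,0],87],[[0,0,0],[0,0,0],87]])

```text
time_s: 2.55
tcp_pos: [0.5008, -0.0163, 0.3014]
eef_rot: [179.7, 0.5, -89.5]
contact_force: [0.1, -0.3, 0.7]
gripper_width: 0.0872
```

Run:
```python
from h import *
c=snap("wrist","w1");print(c["state"]["tcp_pos"],c["state"]["eef_rot"],c["state"]["joints"])
```

```text
[ 0.50084715 -0.01625473  0.30139804] [179.67192369   0.53627714 -89.46884403] [ 20.16472346   2.15565058 -14.83854102  -0.64298177 -73.13563276
 -19.44479962]
```

View pics/w1.png

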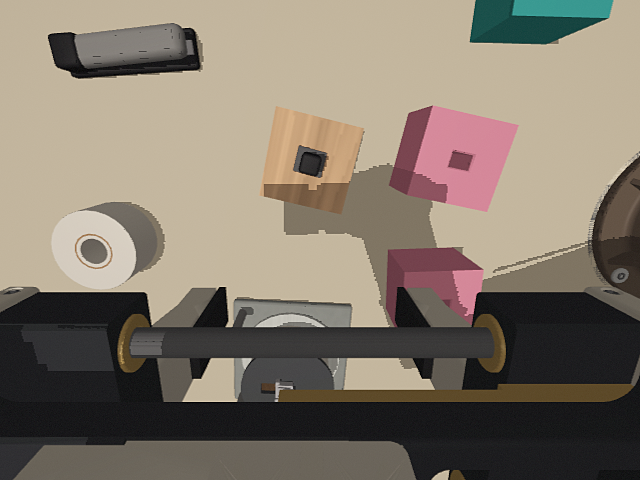

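Run:
```python
from h import *
c=load("w1")
crop(c,250,95,380,225,5,"pics/c3.png")
hsv=cv2.cvtColor(c["img"],cv2.COLOR_BGR2HSV)
P=cloud(c)
# rack top by height
m=(abs(P[...,2]-.086)<.004)&(np.arange(640)[None]<375)&(np.arange(640)[None]>250)&(np.arange(480)[:,None]<230)&(np.arange(480)[:,None]>95)
q=P[m][:,:2].astype(np.float32);print(len(q),cv2.minAreaRect(q),P[m][:,2].mean())
m=(P[...,2]>.128)&(P[...,2]<.14)&(np.arange(480)[:,None]<230)&(np.arange(480)[:,None]>95)
q=P[m].astype(np.float32);print(len(q),cv2.minAreaRect(q[:,:2].copy()),q[:,2].mean())
m=(P[...,2]>.087)&(P[...,2]<.094)&(np.arange(480)[:,None]<180)&(np.arange(480)[:,None]>140)&(np.arange(640)[None]<335)&(np.arange(640)[None]>290)
q=P[m].astype(np.float32);print(len(q),cv2.minAreaRect(q[:,:2].copy()),q[:,2].mean())
```

```text
7348 ((0.5013940930366516, -0.076658695936203), (0.09012299031019211, 0.09019603580236435), 77.3265380859375) 0.08568473539495886
341 ((0.5015758275985718, -0.07771799713373184), (0.017982468008995056, 0.01779908873140812), 76.60831451416016) 0.13873725
375 ((0.49913540482521057, -0.07884933799505234), (0.043436456471681595, 0.03760109841823578), 0.5470127463340759) 0.0893655
```

View pics/c3.png

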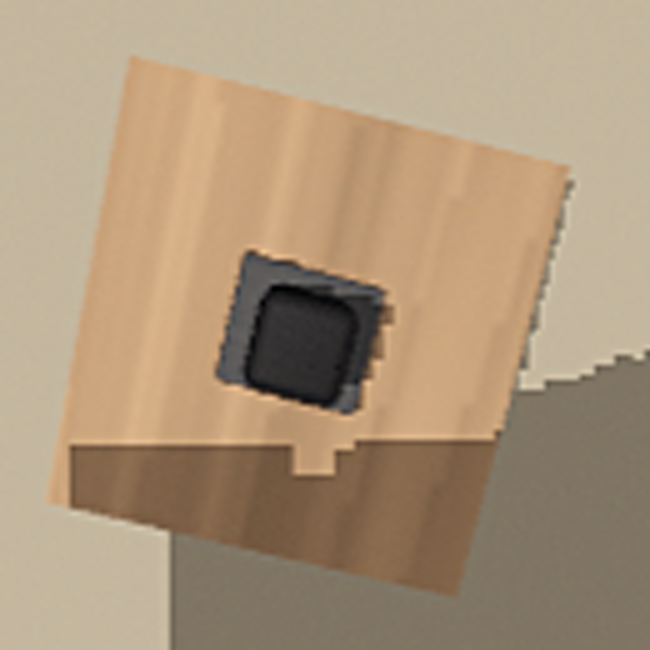

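Wrist view: wooden rack around (312,160), wedge handle at (311,163), with the guard's long side running left–right in the image. The candidates for the rack are the wooden block (312,160) and the pink blocks at (455,160) and (435,285). Only the wooden one holds the wedge, and the crop confirms that.

```bash
cat >> h.py <<'E'
def goto(x,y,z,yaw,tilt=(180,0)):
    from plant import r
    s=r.get_state();T=pose(s)
    Rg=R.from_euler('xyz',[tilt[0],tilt[1],yaw],degrees=True).as_matrix()
    d=T[:3,:3].T@(np.array([x,y,z])-T[:3,3]);w=R.from_matrix(T[:3,:3].T@Rg).as_rotvec(degrees=True)
    print("shift units",(d/.04).round(3),"turn units",(w/8).round(3),"| if turned first:",(Rg.T@(np.array([x,y,z])-T[:3,3])/.04).round(3))
    print("pos",(s['tcp_pos']*1000).round(2),"rot",s['eef_rot'].round(2),"F",s['contact_force'].round(2),"w",round(s['gripper_width']*1000,2),"t",round(s['time_s'],2))
E
python3 -c "
from h import *
goto(.5015,-.0775,.30,-103)"
```

```text
shift units [ 1.51  -0.014  0.019] turn units [0.051 0.06  1.69 ] | if turned first: [ 1.465 -0.366  0.033]
pos [500.41 -17.11 301.33] rot [179.65   0.53 -89.49] F [ 0.02 -0.66  0.71] w 87.23 t 2.6
```

Call:
apply_moves(targets=[[[0,0,0],[0.05,0.06,0.85],87],[[0,0,0],[0,0,0.85],87],[[0.75,-0.18,0],[0,0,0],87],[[0.75,-0.18,0],[0,0,0],87]])

```text
time_s: 3.0
tcp_pos: [0.4991, -0.0798, 0.3009]
eef_rot: [180.0, -0.0, -103.5]
contact_force: [0.2, -0.8, -0.3]
gripper_width: 0.0868
```

```bash
python3 -c "
from h import *
goto(.5015,-.0775,.114,-103)
c=snap('wrist','w2')
P=cloud(c)
m=(P[...,2]>.128)&(P[...,2]<.145)&(abs(P[...,0]-.50)<.03)&(abs(P[...,1]+.077)<.03)
q=P[m].astype(np.float32);print(len(q),cv2.minAreaRect(q[:,:2].copy()),q[:,2].mean())
m=(abs(P[...,2]-.086)<.003)&(abs(P[...,0]-.50)<.08)&(abs(P[...,1]+.077)<.08)
q=P[m].astype(np.float32);print(len(q),cv2.minAreaRect(q[:,:2].copy()),q[:,2].mean())
"
```

```text
shift units [-0.069 -0.049  4.672] turn units [ 0.004 -0.    -0.06 ] | if turned first: [-0.069 -0.047  4.672]
pos [499.06 -79.75 300.9 ] rot [ 179.97   -0.   -103.48] F [ 0.23 -0.78 -0.3 ] w 86.85 t 3.0
379 ((0.5013464689254761, -0.07814580202102661), (0.017531046643853188, 0.017022177577018738), 76.3095474243164) 0.13842158
5968 ((0.5014517903327942, -0.07642707973718643), (0.0908285602927208, 0.0901108831167221), 77.20635986328125) 0.08559991
```

View pics/w2.png

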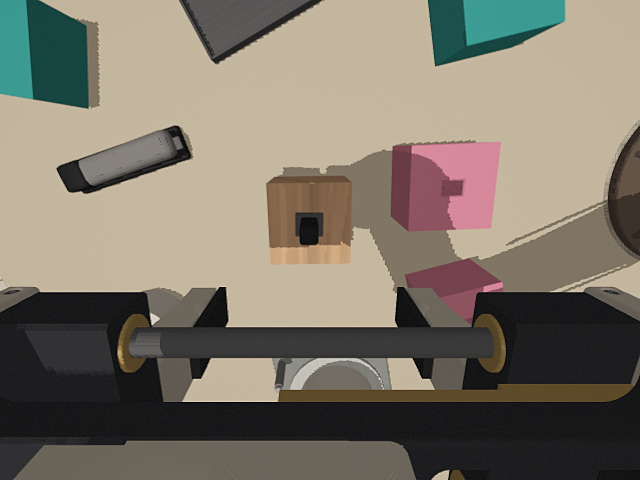

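Call:
apply_moves(targets=[[[-0.06,-0.05,1],[0,0,-0.04],87],[[0,0,1],[0,0,0],87],[[0,0,1],[0,0,0],87],[[0,0,1],[0,0,0],60],[[0,0,0.55],[0,0,0],50]])

```text
time_s: 3.55
tcp_pos: [0.502, -0.088, 0.1183]
eef_rot: [-179.4, 0.1, -103.7]
contact_force: [-0.2, 0.4, 1.4]
gripper_width: 0.0765
```

```bash
python3 -c "
from h import *
goto(.5014,-.0776,.114,-103.2)
c=snap('wrist','w3')
"
```

```text
shift units [-0.249  0.078  0.107] turn units [-0.07   0.016 -0.065] | if turned first: [-0.25   0.075  0.107]
pos [502.03 -88.03 118.29] rot [-1.7944e+02  1.3000e-01 -1.0372e+02] F [-0.2   0.4   1.37] w 76.51 t 3.55
```

View pics/w3.png

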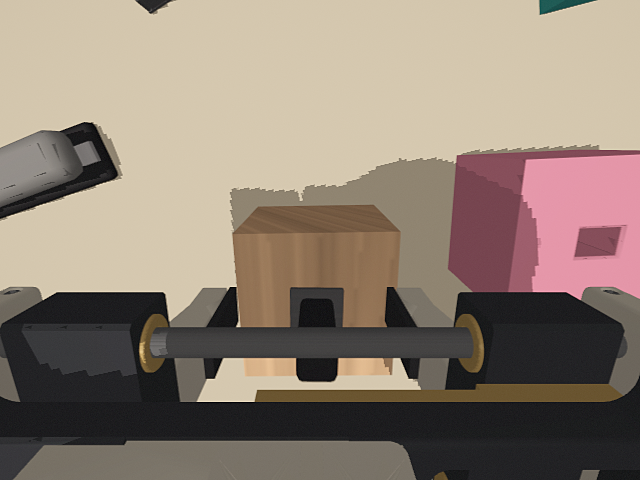

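Handle centred between the jaws at (318,340), still 10 mm off along the tool's x. I'll correct that and close.

Call:
apply_moves(targets=[[[-0.25,0.08,0.1],[-0.07,0.02,-0.06],50],[[0,0,0],[0,0,0],45]])

```text
time_s: 3.8
tcp_pos: [0.4989, -0.0785, 0.1114]
eef_rot: [179.6, -0.2, -103.4]
contact_force: [-0.2, 0.1, -0.7]
gripper_width: 0.0565
```

```bash
python3 -c "
from h import *
goto(.5014,-.0776,.114,-103.2)
"
```

```text
shift units [-0.037 -0.056 -0.065] turn units [ 0.047 -0.023 -0.019] | if turned first: [-0.037 -0.056 -0.065]
pos [498.87 -78.51 111.41] rot [ 179.62   -0.19 -103.35] F [-0.17  0.07 -0.7 ] w 56.48 t 3.8
```

Call:
apply_moves(targets=[[[-0.03,-0.05,-0.06],[0.05,-0.02,-0.02],45],[[0,0,0],[0,0,0],40]])

```text
time_s: 4.0
tcp_pos: [0.5028, -0.0774, 0.1163]
eef_rot: [-179.8, 0.1, -103.1]
contact_force: [-0.4, 0.3, -0.4]
gripper_width: 0.0431
```

```bash
python3 -c "
from h import *
goto(.5014,-.0776,.114,-103.2)
"
```

```text
shift units [0.013 0.033 0.057] turn units [-0.031  0.007  0.009] | if turned first: [0.013 0.033 0.057]
pos [502.79 -77.39 116.29] rot [-1.7976e+02  5.0000e-02 -1.0312e+02] F [-0.4   0.28 -0.37] w 43.11 t 4.0
```

Call:
apply_moves(targets=[[[0,0,0],[0,0,0],40]])

```text
time_s: 4.1
tcp_pos: [0.5035, -0.0772, 0.1174]
eef_rot: [-179.6, 0.1, -103.1]
contact_force: [0.5, -0.0, -0.8]
gripper_width: 0.0409
```

Call:
apply_moves(targets=[[[0,0,0],[0,0,0],40]])

```text
time_s: 4.2
tcp_pos: [0.5039, -0.0772, 0.1183]
eef_rot: [-179.6, 0.1, -103.1]
contact_force: [-0.1, -0.8, -0.2]
gripper_width: 0.04
```

Call:
apply_moves(targets=[[[0,0,0.03],[0,0,0],40]])

```text
time_s: 4.3
tcp_pos: [0.5043, -0.0771, 0.1177]
eef_rot: [-179.5, 0.2, -103.1]
contact_force: [-0.5, -0.2, -0.0]
gripper_width: 0.0401
```

Call:
apply_moves(targets=[[[0,0,0],[0,0,0],40]])

```text
time_s: 4.4
tcp_pos: [0.5042, -0.0771, 0.1178]
eef_rot: [-179.5, 0.2, -103.1]
contact_force: [0.3, 0.8, -0.8]
gripper_width: 0.04
```

Call:
apply_moves(targets=[[[0.02,0.05,0.07],[-0.03,0.02,0],40],[[0,0,0],[0,0,0],40],[[0,0,0],[0,0,0],40]])

```text
time_s: 4.7
tcp_pos: [0.5018, -0.0775, 0.1146]
eef_rot: [-179.8, -0.0, -103.1]
contact_force: [1.2, 0.3, -0.4]
gripper_width: 0.04
```

Call:
apply_moves(targets=[[[0,0,0],[-0.02,0,0],17],[[0,0,0],[0,0,0],10],[[0,0,0],[0,0,0],10],[[0,0,0],[0,0,0],10]], squeeze=40)

```text
time_s: 5.1
tcp_pos: [0.5018, -0.0776, 0.1144]
eef_rot: [-180.0, -0.0, -103.1]
contact_force: [-0.8, 0.2, 0.5]
gripper_width: 0.0178
```

Call:
apply_moves(targets=[[[0,0,-0.2],[0,0,0],10],[[0,0,-0.3],[0,0,0],10]])

```text
time_s: 5.3
tcp_pos: [0.5005, -0.0777, 0.1339]
eef_rot: [179.8, -0.1, -103.1]
contact_force: [-0.6, 0.2, -0.8]
gripper_width: 0.0179
```

Call:
apply_moves(targets=[[[0,0,-0.4],[0,0,0],10],[[0,0,-0.4],[0,0,0],10]])

```text
time_s: 5.5
tcp_pos: [0.5001, -0.0778, 0.168]
eef_rot: [179.8, -0.1, -103.1]
contact_force: [0.0, 0.5, -0.5]
gripper_width: 0.0181
```

Call:
apply_moves(targets=[[[0,0,-0.4],[0,0,0],10],[[0,0,-0.5],[0,0,0],10],[[0,0,-0.6],[0,0,0],10],[[0,0,-0.6],[0,0,0],10],[[0,0,-0.3],[0,0,0],10]])

```text
time_s: 6.0
tcp_pos: [0.4999, -0.078, 0.2741]
eef_rot: [-180.0, -0.0, -103.1]
contact_force: [0.6, 1.6, -0.7]
gripper_width: 0.0178
```

Call:
apply_moves(targets=[[[0,0,0],[0,0,0],10],[[0,0,0],[0,0,0],10]])

```text
time_s: 6.2
tcp_pos: [0.5005, -0.0779, 0.2775]
eef_rot: [-179.7, 0.1, -103.1]
contact_force: [-0.4, -1.3, -1.7]
gripper_width: 0.0183
```

```bash
python3 -c "
from h import *
goto(.5014,-.0776,.25,-103.2)
c=snap('wrist','w4');s=snap('side','s1')
s=load('s1')
from plant import r
T=pose(s['state'])
for z in (0,.03,.108): print(proj(s,(T@[0,0,z,1])[:3]), proj(c,(T@[0,0,z,1])[:3]))
crop(c,200,240,420,440,3.5,'pics/c4.png')
u,v=proj(s,(T@[0,0,.08,1])[:3]).astype(int);crop(s,u-45,v-45,u+45,v+45,7,'pics/c5.png')
"
```

```text
shift units [-0.012 -0.015  0.689] turn units [-0.041  0.013  0.011] | if turned first: [-0.013 -0.019  0.689]
pos [500.53 -77.93 277.55] rot [-1.7967e+02  1.0000e-01 -1.0311e+02] F [-0.44 -1.3  -1.7 ] w 18.27 t 6.2
[367.55276258 131.37293487] [311.08774267 320.35130064]
[366.73269728 143.75075338] [311.07871027 293.50509416]
[364.75060377 173.66787584] [311.06454574 251.40509854]
```

View pics/c4.png

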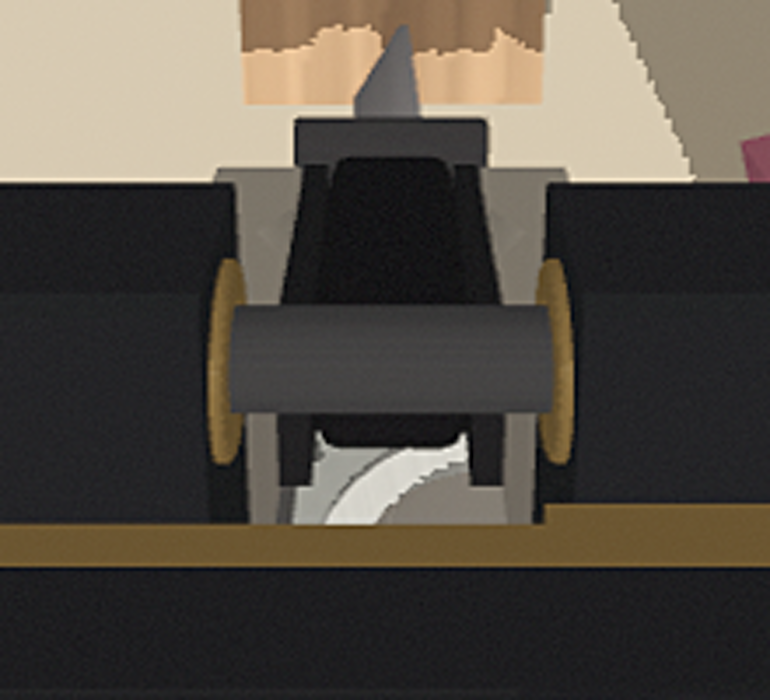

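View pics/c5.png

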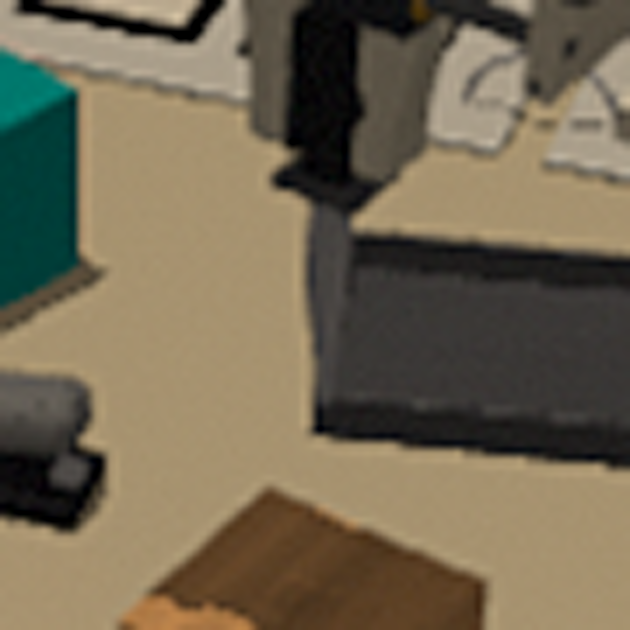

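Wrist crop: the sloping face is on the left (−tool y, roughly world +x) and the flat face on the right. So the wedge's +x already points along world +x and no regrip is needed.

Call:
apply_moves(targets=[[[0,0,0],[0,0,-0.8],10],[[0,0,0],[0,0,-0.8],10],[[-0.8,-0.06,0],[0,0,0],10],[[-1,-0.06,0],[0,0,0],10],[[-1,-0.06,0],[0,0,0],10]])

```text
time_s: 6.8
tcp_pos: [0.5048, 0.0329, 0.2719]
eef_rot: [179.8, -0.1, -90.1]
contact_force: [-0.1, 1.5, -1.3]
gripper_width: 0.0177
```

Call:
apply_moves(targets=[[[-1,-0.06,0],[0,0,0],10],[[-1,-0.06,0],[0,0,0],10],[[-1,-0.06,0],[0,0,0],10],[[-1,-0.06,0],[0,0,0],10],[[-0.7,-0.06,0],[0,0,0],10]])

```text
time_s: 7.3
tcp_pos: [0.5144, 0.2283, 0.2658]
eef_rot: [179.4, -0.4, -90.1]
contact_force: [0.3, -0.8, -0.4]
gripper_width: 0.0181
```

Call:
apply_moves(targets=[[[0,0,0],[0,0,0],10],[[0,0,0],[0,0,0],10]])

```text
time_s: 7.5
tcp_pos: [0.5136, 0.2315, 0.2627]
eef_rot: [179.1, -0.6, -89.9]
contact_force: [-0.8, -0.3, -0.7]
gripper_width: 0.0176
```

```bash
python3 -c "
from h import *
goto(.52,.262,.25,-90)
c=snap('wrist','w5')
"
```

```text
shift units [-0.764 -0.165  0.308] turn units [ 0.108 -0.073  0.011] | if turned first: [-0.761 -0.159  0.318]
pos [513.63 231.55 262.72] rot [179.13  -0.59 -89.9 ] F [-0.82 -0.29 -0.7 ] w 17.58 t 7.5
```

View pics/w5.png

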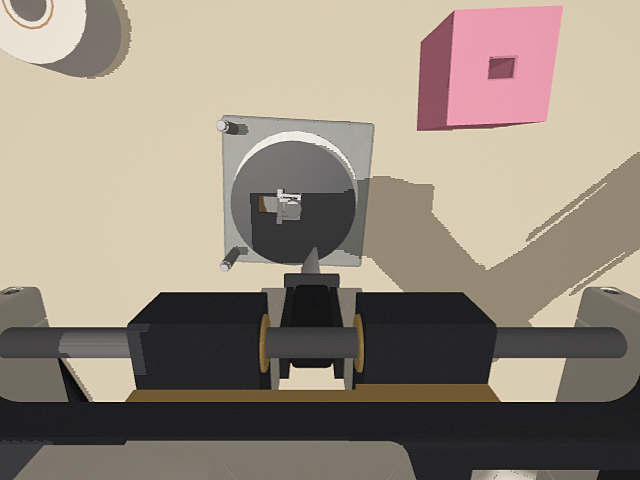

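```bash
cat > st.py <<'E'
from h import *
import sys
c=load(sys.argv[1]);P=cloud(c)
near=(abs(P[...,0]-.524)<.11)&(abs(P[...,1]-.202)<.11)
near[270:]=False
m=near&(abs(P[...,2]-.084)<.003);cnt=max(cv2.findContours(m.astype(np.uint8),0,1)[0],key=cv2.contourArea)[:,0]
print(m.sum(),P[m][:,2].mean())
q=np.array([P[v,u,:2] for u,v in cnt]);q=q[np.linalg.norm(q-[.524,.202],axis=1)>.05]
A=np.c_[2*q,np.ones(len(q))];x=np.linalg.lstsq(A,(q**2).sum(1),rcond=None)[0];print("plate",x[:2],np.sqrt(x[2]+x[0]**2+x[1]**2))
m=near&(abs(P[...,2]-.012)<.003);r_=cv2.minAreaRect(P[m][:,:2].astype(np.float32));print("base",r_)
m=near&(P[...,2]>.099)&(P[...,2]<.110)&(np.linalg.norm(P[...,:2]-[.524,.202],axis=-1)<.025);print("head",m.sum(),P[m].mean(0),cv2.minEnclosingCircle(P[m][:,:2].astype(np.float32)))
m=near&(P[...,2]>.0865)&(P[...,2]<.095)&(np.linalg.norm(P[...,:2]-[.524,.202],axis=-1)<.035);q=P[m];print("clip",m.sum(),q.min(0),q.max(0),cv2.minAreaRect(q[:,:2].astype(np.float32)))
crop(c,235,175,345,245,7,"pics/%s_c.png"%sys.argv[1])
E
python3 st.py w5
```

```text
11172 0.08356474454291528
plate [0.5282752  0.20542096] 0.05914224146222226
base ((0.5278730988502502, 0.20585249364376068), (0.1692870855331421, 0.16892032325267792), 87.14549255371094)
head 240 [0.52796512 0.2056637  0.10343548] ((0.5280299186706543, 0.20588496327400208), 0.007854008115828037)
clip 356 [0.5213431  0.18913212 0.08652331] [0.54344333 0.22143697 0.0933466 ] ((0.5321400761604309, 0.20564807951450348), (0.032242462038993835, 0.021910905838012695), 87.6566162109375)
```

View pics/w5_c.png

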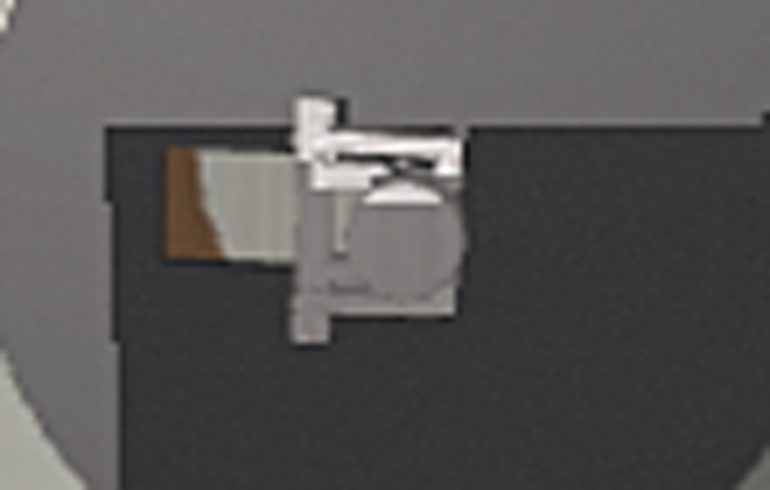

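```bash
python3 -c "
from h import *
c=load('w5');crop(c,285,235,345,290,12,'pics/c6.png')
c=load('w4');crop(c,285,235,345,290,12,'pics/c7.png')
"
```

```text
(no output)
```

View pics/c6.png

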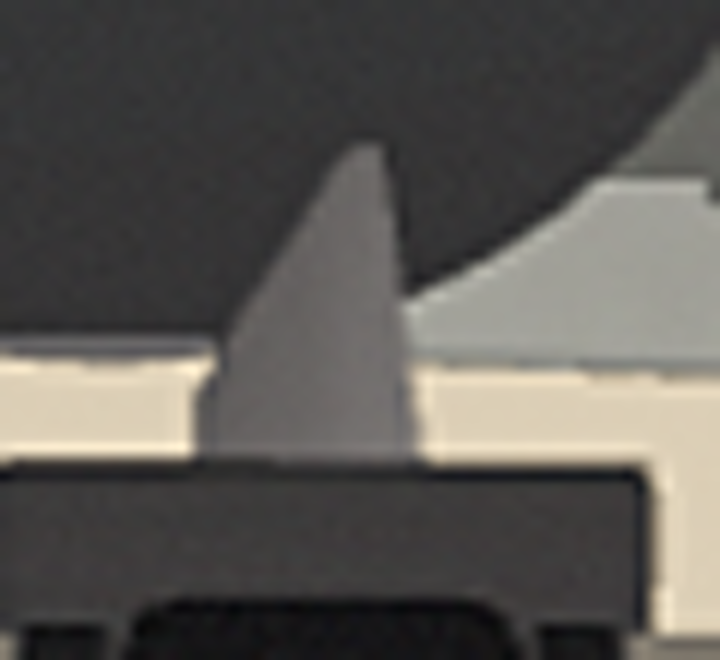

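View pics/c7.png

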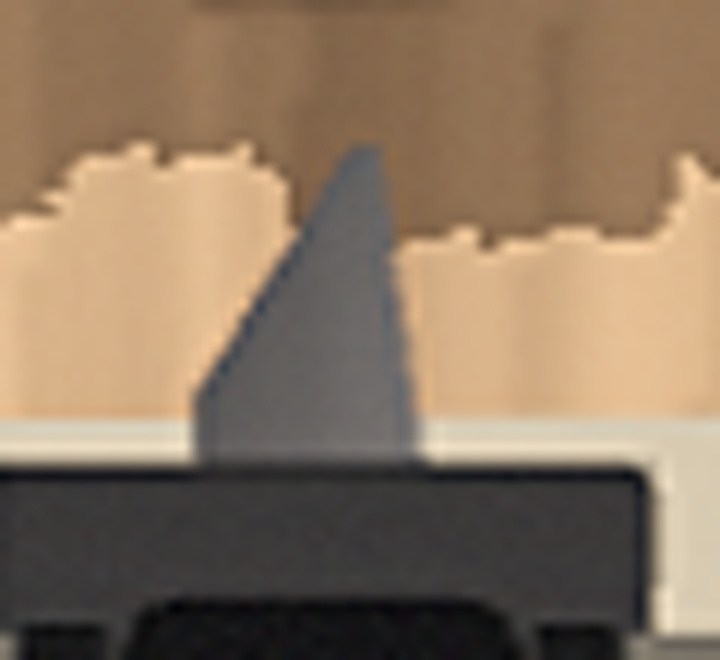

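```bash
python3 -c "
from h import *
c=load('w4');M=c['mount']
def pt(u,v,x):
    u=u/12+285;v=v/12+235
    d=M[:3,:3]@np.array([(u-c['cx'])/c['fx'],-(v-c['cy'])/c['fy'],-1]);o=M[:3,3];p=o+d*(x-o[0])/d[0];return (p*1000).round(2)
# pixel centre: crop resize offset .5
for n,u,v,x in [('flat top',415,455,.0035),('flat mid',398,290,.0035),('tip flat',380,150,.0035),('tip slope',352,150,.0035),('left top',197,450,.0035),('kink',197,392,.0035),('guardR',648,480,.013)]: print(n,pt(u-6,v-6,x))
"
```

```text
flat top [ 3.5   4.92 53.66]
flat mid [ 3.5   4.55 80.27]
tip flat [  3.5    3.92 108.57]
tip slope [  3.5    2.11 108.57]
left top [ 3.5  -6.33 54.4 ]
kink [ 3.5  -6.58 63.12]
guardR [13.   14.52 25.77]
```

```bash
cat >> h.py <<'E'
TIP=np.array([0,.0039,.1085]);SP=np.array([.528,.2057,.0838]);YS=-2.6
ROLL=178.95
def tip_now():
    from plant import r
    s=r.get_state();T=pose(s);p=T[:3,:3]@TIP+T[:3,3]-SP;a=np.deg2rad(YS)
    return np.array([p[0]*np.cos(a)+p[1]*np.sin(a),-p[0]*np.sin(a)+p[1]*np.cos(a),p[2]])*1000
def totip(x,y,z,roll=None):
    """x,y,z mm in spindle frame for tip flat point"""
    a=np.deg2rad(YS);roll=ROLL if roll is None else roll
    p=SP+np.array([x*np.cos(a)-y*np.sin(a),x*np.sin(a)+y*np.cos(a),z])/1000
    Rg=R.from_euler('xyz',[roll,0,-90+YS],degrees=True).as_matrix()
    t=p-Rg@TIP;print("tip now",tip_now().round(2));goto(*t,-90+YS,(roll,0))
E
python3 -c "
from h import *
totip(13,0,45)
totip(13,0,30)"
```

```text
tip now [-21.02  23.53  70.41]
shift units [ 0.655 -0.84   0.629] turn units [-0.024 -0.078  0.332] | if turned first: [ 0.622 -0.872  0.62 ]
pos [513.62 231.27 262.63] rot [179.13  -0.58 -89.93] F [-0.58  0.24 -0.61] w 17.73 t 7.55
tip now [-21.02  23.53  70.41]
shift units [ 0.651 -0.846  1.004] turn units [-0.024 -0.078  0.332] | if turned first: [ 0.622 -0.879  0.995]
pos [513.62 231.27 262.63] rot [179.13  -0.58 -89.93] F [-0.58  0.24 -0.61] w 17.73 t 7.55
```

Call:
apply_moves(targets=[[[0,0,0],[-0.02,-0.08,0.33],10],[[0.3,-0.42,0.3],[0,0,0],10],[[0.3,-0.42,0.3],[0,0,0],10],[[0,0,0],[0,0,0],10]])

```text
time_s: 7.95
tcp_pos: [0.5457, 0.2013, 0.2367]
eef_rot: [178.9, -0.0, -92.8]
contact_force: [-1.2, 0.6, -1.3]
gripper_width: 0.0178
```

```bash
python3 -c "
from h import *
totip(13,0,30)"
```

```text
tip now [11.87 -3.56 44.52]
shift units [-0.089 -0.033  0.362] turn units [ 0.005 -0.001 -0.026] | if turned first: [-0.089 -0.033  0.362]
pos [545.65 201.33 236.72] rot [ 1.7891e+02 -1.0000e-02 -9.2810e+01] F [-1.16  0.62 -1.28] w 17.84 t 7.95
```

Call:
apply_moves(targets=[[[-0.07,-0.02,0.2],[0,0,-0.02],10],[[0,0,0.1],[0,0,0],10],[[0,0,0],[0,0,0],10]])

```text
time_s: 8.25
tcp_pos: [0.5459, 0.2022, 0.2238]
eef_rot: [178.9, -0.0, -92.8]
contact_force: [0.9, -0.4, -0.3]
gripper_width: 0.0181
```

```bash
python3 -c "
from h import *
totip(13,0,16)"
```

```text
tip now [12.07 -2.66 31.63]
shift units [-0.066 -0.027  0.39 ] turn units [ 0.009 -0.002 -0.027] | if turned first: [-0.066 -0.027  0.39 ]
pos [545.95 202.24 223.83] rot [ 1.7888e+02 -2.0000e-02 -9.2810e+01] F [ 0.86 -0.41 -0.29] w 18.06 t 8.25
```

Call:
apply_moves(targets=[[[-0.07,-0.03,0.15],[0,0,-0.02],10],[[-0.03,-0.02,0.15],[0,0,0],10],[[0,0,0],[0,0,0],10]])

```text
time_s: 8.55
tcp_pos: [0.5476, 0.2072, 0.2115]
eef_rot: [178.9, 0.0, -92.6]
contact_force: [1.0, -0.9, -1.0]
gripper_width: 0.018
```

```bash
python3 -c "
from h import *
totip(13,0,15)
c=snap('wrist','w6');crop(c,255,215,365,295,7,'pics/c8.png')
s=snap('side','s2');u,v=proj(s,SP).astype(int);crop(s,u-45,v-50,u+45,v+30,7,'pics/c9.png')"
```

```text
tip now [13.6   2.45 19.29]
shift units [0.06  0.014 0.108] turn units [0.002 0.004 0.003] | if turned first: [0.06  0.014 0.108]
pos [547.61 207.2  211.5 ] rot [ 1.7893e+02  3.0000e-02 -9.2570e+01] F [ 1.01 -0.89 -0.99] w 18.01 t 8.55
```

View pics/c8.png

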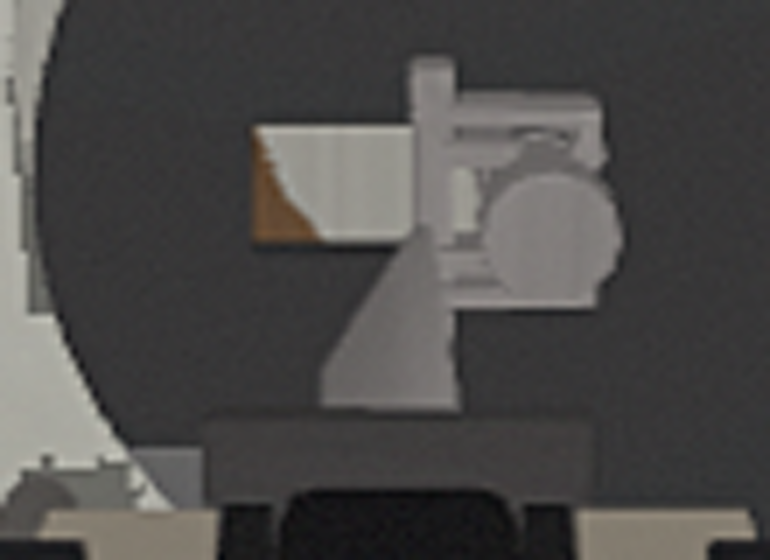

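View pics/c9.png

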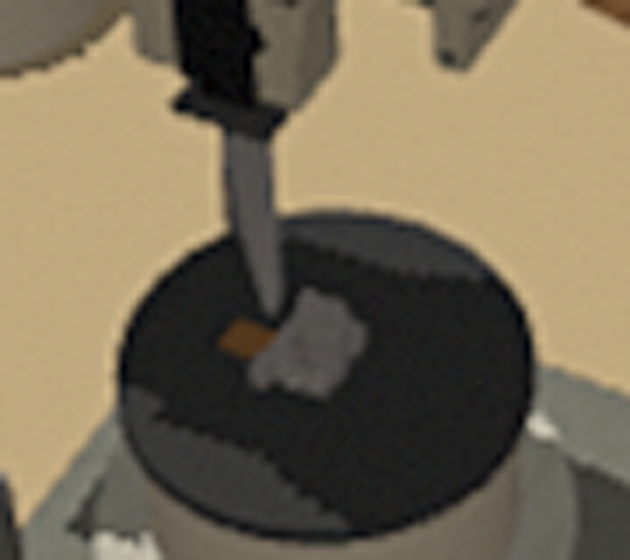

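Call:
apply_moves(targets=[[[0.04,0.02,0.08],[0,0,0],10],[[0,0,0],[0,0,0],10]])

```text
time_s: 8.85
tcp_pos: [0.547, 0.2058, 0.2092]
eef_rot: [179.0, 0.1, -92.5]
contact_force: [0.1, 0.2, -1.8]
gripper_width: 0.018
```

```bash
python3 -c "
from h import *
totip(10,0,14)"
```

```text
tip now [13.2   1.04 16.97]
shift units [0.023 0.076 0.076] turn units [-0.007  0.008  0.007] | if turned first: [0.023 0.076 0.076]
pos [547.01 205.75 209.19] rot [ 1.790e+02  7.000e-02 -9.255e+01] F [ 0.12  0.16 -1.77] w 17.99 t 8.85
```

Call:
apply_moves(targets=[[[0.02,0.06,0.06],[0,0,0],10],[[0,0,0],[0,0,0],10]])

```text
time_s: 9.05
tcp_pos: [0.5443, 0.2049, 0.2068]
eef_rot: [179.0, 0.1, -92.6]
contact_force: [0.3, -0.0, -1.1]
gripper_width: 0.0177
```

```bash
python3 -c "
from h import *
totip(9,0,14)"
```

```text
tip now [10.6   0.14 14.58]
shift units [-0.     0.037  0.015] turn units [-0.008  0.01   0.005] | if turned first: [-0.     0.037  0.015]
pos [544.35 204.95 206.8 ] rot [ 1.7902e+02  8.0000e-02 -9.2560e+01] F [ 0.29 -0.01 -1.07] w 17.72 t 9.05
```

Call:
apply_moves(targets=[[[0,0.03,0],[0,0,0],10]])

```text
time_s: 9.15
tcp_pos: [0.5432, 0.205, 0.2069]
eef_rot: [179.0, 0.1, -92.6]
contact_force: [0.9, -0.5, -1.1]
gripper_width: 0.0176
```

Call:
apply_moves(targets=[[[0,0.02,0],[0,0,0],10]])

```text
time_s: 9.25
tcp_pos: [0.5423, 0.2049, 0.207]
eef_rot: [179.0, 0.1, -92.6]
contact_force: [-0.1, -0.7, -0.8]
gripper_width: 0.0178
```

Call:
apply_moves(targets=[[[0,0.02,0],[0,0,0],10]])

```text
time_s: 9.35
tcp_pos: [0.5417, 0.2051, 0.2072]
eef_rot: [179.1, 0.1, -92.6]
contact_force: [2.0, 0.0, -1.2]
gripper_width: 0.0178
```

```bash
python3 -c "
from h import *
totip(8,0,12)"
```

```text
tip now [ 8.11  0.22 15.  ]
shift units [ 0.001 -0.004  0.075] turn units [-0.016  0.013  0.006] | if turned first: [ 0.001 -0.005  0.075]
pos [541.74 205.11 207.22] rot [ 1.7908e+02  1.0000e-01 -9.2550e+01] F [ 2.05  0.03 -1.16] w 17.83 t 9.35
```

Call:
apply_moves(targets=[[[0,0.02,0],[0,0,0],10]])

```text
time_s: 9.45
tcp_pos: [0.5415, 0.2053, 0.2075]
eef_rot: [179.2, 0.1, -92.5]
contact_force: [3.2, -0.6, -1.7]
gripper_width: 0.0178
```

Call:
apply_moves(targets=[[[0,0.03,0],[0,0,0],10]])

```text
time_s: 9.55
tcp_pos: [0.5412, 0.2056, 0.208]
eef_rot: [179.3, 0.2, -92.5]
contact_force: [4.5, -0.6, -0.9]
gripper_width: 0.0178
```

```bash
python3 -c "
from h import *
totip(8,0,12)"
```

```text
tip now [ 7.9   0.83 15.77]
shift units [ 0.013 -0.019  0.095] turn units [-0.04   0.021  0.009] | if turned first: [ 0.013 -0.019  0.095]
pos [541.2  205.62 208.01] rot [ 1.7927e+02  1.7000e-01 -9.2530e+01] F [ 4.54 -0.57 -0.93] w 17.79 t 9.55
```

Call:
apply_moves(targets=[[[0.01,0.01,0.06],[-0.03,0.02,0],10]])

```text
time_s: 9.65
tcp_pos: [0.5415, 0.2056, 0.2064]
eef_rot: [179.1, 0.1, -92.5]
contact_force: [3.9, -0.3, 0.4]
gripper_width: 0.018
```

Call:
apply_moves(targets=[[[0.01,0.01,0.06],[-0.03,0.01,0],10]])

```text
time_s: 9.75
tcp_pos: [0.5418, 0.2055, 0.2044]
eef_rot: [179.0, 0.0, -92.5]
contact_force: [4.5, 0.2, 0.1]
gripper_width: 0.0177
```

```bash
python3 -c "
from h import *
totip(8,0,8)"
```

```text
tip now [ 7.96  0.43 12.2 ]
shift units [ 0.01  -0.005  0.105] turn units [-0.005  0.002  0.013] | if turned first: [ 0.01  -0.005  0.105]
pos [541.78 205.48 204.42] rot [ 1.7899e+02  1.0000e-02 -9.2500e+01] F [4.49 0.18 0.09] w 17.67 t 9.75
```

Call:
apply_moves(targets=[[[0.01,0.01,0.05],[-0.02,0,0],10]])

```text
time_s: 9.85
tcp_pos: [0.542, 0.2053, 0.2027]
eef_rot: [178.9, 0.0, -92.5]
contact_force: [4.1, 0.1, -0.1]
gripper_width: 0.0178
```

Call:
apply_moves(targets=[[[0,0.01,0.05],[-0.02,0,0],10]])

```text
time_s: 9.95
tcp_pos: [0.5422, 0.2055, 0.2008]
eef_rot: [178.8, 0.1, -92.5]
contact_force: [6.0, -0.8, -0.4]
gripper_width: 0.0179
```

```bash
python3 -c "
from h import *
totip(8,0,5)"
```

```text
tip now [7.99 0.58 8.66]
shift units [0.011 0.005 0.091] turn units [0.02  0.008 0.015] | if turned first: [0.011 0.006 0.091]
pos [542.18 205.51 200.85] rot [ 1.7879e+02  7.0000e-02 -9.2480e+01] F [ 6.02 -0.78 -0.41] w 17.9 t 9.95
```

Call:
apply_moves(targets=[[[0.01,-0.01,0.05],[0.01,0,0],10]])

```text
time_s: 10.05
tcp_pos: [0.5423, 0.2051, 0.1985]
eef_rot: [178.8, 0.1, -92.5]
contact_force: [2.7, -0.0, -0.4]
gripper_width: 0.018
```

Call:
apply_moves(targets=[[[0,0,0.05],[0,0,0],10]])

```text
time_s: 10.15
tcp_pos: [0.5422, 0.2049, 0.1962]
eef_rot: [178.8, 0.1, -92.5]
contact_force: [4.0, 0.2, 0.9]
gripper_width: 0.0174
```

```bash
python3 -c "
from h import *
totip(8,0,2)"
```

```text
tip now [ 8.11 -0.02  3.98]
shift units [-0.003  0.008  0.049] turn units [0.017 0.007 0.013] | if turned first: [-0.003  0.008  0.049]
pos [542.23 204.94 196.18] rot [ 1.7882e+02  5.0000e-02 -9.2500e+01] F [4.02 0.17 0.92] w 17.42 t 10.15
```

Call:
apply_moves(targets=[[[0,0,0.05],[0.01,0,0.01],10]])

```text
time_s: 10.25
tcp_pos: [0.5421, 0.2049, 0.194]
eef_rot: [178.9, 0.0, -92.6]
contact_force: [3.6, -0.9, 1.6]
gripper_width: 0.0177
```

Call:
apply_moves(targets=[[[0,0,0.05],[0,0,0],10]])

```text
time_s: 10.35
tcp_pos: [0.5421, 0.2049, 0.1921]
eef_rot: [178.9, 0.0, -92.6]
contact_force: [4.3, -0.8, 4.0]
gripper_width: 0.018
```

```bash
python3 -c "
from h import *
totip(8,0,-4)
c=snap('wrist','w7');crop(c,255,200,365,280,7,'pics/c10.png')"
```

```text
tip now [ 8.15 -0.08 -0.14]
shift units [-0.004  0.004  0.097] turn units [0.006 0.005 0.002] | if turned first: [-0.004  0.004  0.097]
pos [542.11 204.9  192.07] rot [ 1.789e+02  4.000e-02 -9.258e+01] F [ 4.33 -0.79  4.01] w 18.03 t 10.35
```

View pics/c10.png

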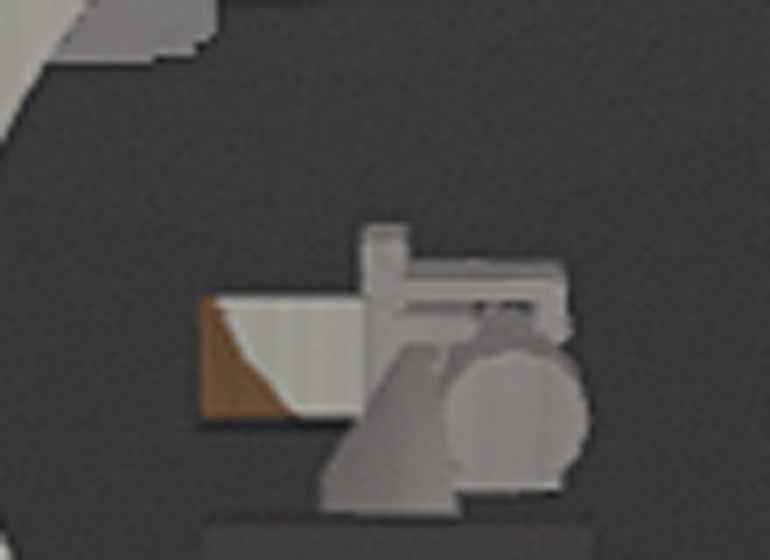

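Wrist crop: the blade is in the gap between the spindle head (515,420) and the back bar (385,330).

Call:
apply_moves(targets=[[[0,-0.02,0.05],[0,0,0],10]])

```text
time_s: 10.5
tcp_pos: [0.5423, 0.2048, 0.1897]
eef_rot: [178.8, 0.0, -92.6]
contact_force: [-0.1, -1.0, 4.1]
gripper_width: 0.0179
```

Call:
apply_moves(targets=[[[0,-0.01,0.05],[0,0,0],10]])

```text
time_s: 10.6
tcp_pos: [0.5423, 0.2047, 0.1876]
eef_rot: [178.8, 0.0, -92.6]
contact_force: [2.0, 0.4, 2.8]
gripper_width: 0.018
```

```bash
python3 -c "
from h import *
totip(8,0,-4)"
```

```text
tip now [ 8.22 -0.33 -4.63]
shift units [-0.009  0.013 -0.016] turn units [0.018 0.002 0.002] | if turned first: [-0.009  0.013 -0.016]
pos [542.35 204.69 187.56] rot [ 1.7881e+02  2.0000e-02 -9.2580e+01] F [2.   0.37 2.76] w 18.04 t 10.6
```

Call:
apply_moves(targets=[[[-0.01,-0.005,0.05],[0.01,0,0],10]])

```text
time_s: 10.7
tcp_pos: [0.5423, 0.205, 0.1854]
eef_rot: [178.9, 0.0, -92.6]
contact_force: [1.6, -0.5, 2.7]
gripper_width: 0.0177
```

Call:
apply_moves(targets=[[[-0.005,-0.005,0.05],[0.01,0,0],10]])

```text
time_s: 10.8
tcp_pos: [0.5423, 0.2051, 0.1832]
eef_rot: [178.9, -0.0, -92.6]
contact_force: [0.7, -0.2, 2.3]
gripper_width: 0.0178
```

Call:
apply_moves(targets=[[[0,-0.005,0.05],[0,0,0],10]])

```text
time_s: 10.9
tcp_pos: [0.5423, 0.205, 0.1809]
eef_rot: [178.9, -0.0, -92.6]
contact_force: [1.5, 0.1, 3.9]
gripper_width: 0.018
```

```bash
python3 -c "
from h import *
totip(8,0,-14)"
```

```text
tip now [  8.32  -0.03 -11.28]
shift units [-0.     0.008  0.068] turn units [ 0.004 -0.001  0.002] | if turned first: [-0.     0.008  0.068]
pos [542.26 205.04 180.93] rot [ 1.7891e+02 -1.0000e-02 -9.2590e+01] F [1.49 0.05 3.9 ] w 17.99 t 10.9
```

Call:
apply_moves(targets=[[[0,0,0.05],[0,0,0],10]])

```text
time_s: 11.0
tcp_pos: [0.5423, 0.2051, 0.1787]
eef_rot: [178.9, -0.0, -92.6]
contact_force: [1.1, -0.1, 2.9]
gripper_width: 0.0179
```

Call:
apply_moves(targets=[[[0,0,0.05],[0,0,0],10]])

```text
time_s: 11.1
tcp_pos: [0.5423, 0.2051, 0.1765]
eef_rot: [178.9, -0.0, -92.6]
contact_force: [2.0, 0.3, 2.3]
gripper_width: 0.0177
```

Call:
apply_moves(targets=[[[0,0,0.05],[0,0,0],10]])

```text
time_s: 11.2
tcp_pos: [0.5423, 0.2051, 0.1743]
eef_rot: [178.9, -0.0, -92.6]
contact_force: [1.3, -0.3, 2.1]
gripper_width: 0.0183
```

```bash
python3 -c "
from h import *
totip(8,0,-20)"
```

```text
tip now [  8.39   0.03 -17.91]
shift units [0.001 0.01  0.052] turn units [ 0.002 -0.001  0.002] | if turned first: [0.001 0.01  0.052]
pos [542.3 205.1 174.3] rot [ 1.7893e+02 -1.0000e-02 -9.2580e+01] F [ 1.31 -0.33  2.07] w 18.29 t 11.2
```

Call:
apply_moves(targets=[[[0,0.005,0.04],[0,0,0],10]])

```text
time_s: 11.3
tcp_pos: [0.5423, 0.2052, 0.1725]
eef_rot: [179.0, -0.0, -92.6]
contact_force: [2.8, 0.0, 1.3]
gripper_width: 0.0178
```

Call:
apply_moves(targets=[[[0,0.005,0.04],[0,0,0],10]])

```text
time_s: 11.4
tcp_pos: [0.5423, 0.2052, 0.1707]
eef_rot: [179.0, 0.0, -92.6]
contact_force: [3.0, -0.5, 0.9]
gripper_width: 0.0178
```

Call:
apply_moves(targets=[[[0,0.005,0.04],[0,0,0],10]])

```text
time_s: 11.5
tcp_pos: [0.5422, 0.2053, 0.169]
eef_rot: [179.0, 0.0, -92.6]
contact_force: [3.6, 0.3, 1.5]
gripper_width: 0.0177
```

Call:
apply_moves(targets=[[[0,0,0.04],[0,0,0],10]])

```text
time_s: 11.6
tcp_pos: [0.5423, 0.2053, 0.1672]
eef_rot: [179.0, 0.0, -92.6]
contact_force: [3.2, 0.0, 0.0]
gripper_width: 0.0179
```

```bash
python3 -c "
from h import *
totip(8,0,-26)"
```

```text
tip now [  8.52   0.3  -24.98]
shift units [0.007 0.01  0.026] turn units [-0.007  0.002  0.002] | if turned first: [0.007 0.01  0.026]
pos [542.31 205.32 167.23] rot [ 1.790e+02  2.000e-02 -9.258e+01] F [3.24 0.02 0.04] w 17.92 t 11.6
```

```bash
python3 -c "
from h import *
c=snap('wrist','w8');crop(c,255,170,365,280,6,'pics/c11.png')"
```

```text
(no output)
```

View pics/c11.png

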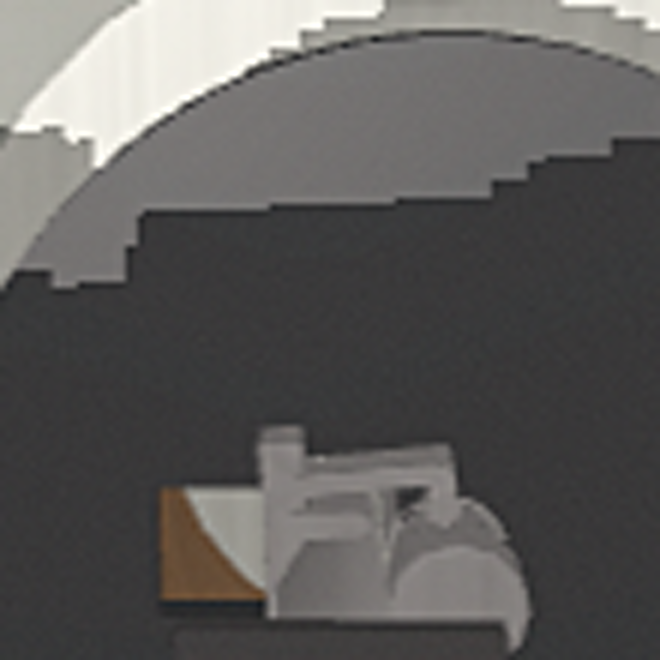

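Call:
apply_moves(targets=[[[0,-0.005,0.03],[0,0,0],10]])

```text
time_s: 11.75
tcp_pos: [0.5424, 0.2053, 0.1656]
eef_rot: [179.0, 0.0, -92.6]
contact_force: [2.3, -0.1, -0.0]
gripper_width: 0.0177
```

Call:
apply_moves(targets=[[[0,0,0.03],[0,0,0],10]])

```text
time_s: 11.85
tcp_pos: [0.5424, 0.2053, 0.1642]
eef_rot: [179.0, 0.0, -92.6]
contact_force: [2.3, -0.6, 0.1]
gripper_width: 0.0177
```

Call:
apply_moves(targets=[[[0,0,0.03],[0,0,0],10]])

```text
time_s: 11.95
tcp_pos: [0.5424, 0.2053, 0.1628]
eef_rot: [179.0, 0.0, -92.6]
contact_force: [3.8, -0.3, 0.5]
gripper_width: 0.018
```

Call:
apply_moves(targets=[[[0,0,0.03],[0,0,0],10]])

```text
time_s: 12.05
tcp_pos: [0.5424, 0.2053, 0.1615]
eef_rot: [179.0, 0.0, -92.6]
contact_force: [3.7, 0.4, -0.1]
gripper_width: 0.0178
```

```bash
python3 -c "
from h import *
totip(8,0,-30)
c=snap('wrist','w9');crop(c,255,170,365,280,6,'pics/c12.png')"
```

```text
tip now [  8.58   0.31 -30.69]
shift units [ 0.007  0.013 -0.017] turn units [-0.004  0.002  0.001] | if turned first: [ 0.007  0.013 -0.017]
pos [542.4  205.33 161.52] rot [ 1.7899e+02  1.0000e-02 -9.2590e+01] F [ 3.67  0.41 -0.1 ] w 17.84 t 12.05
```

View pics/c12.png

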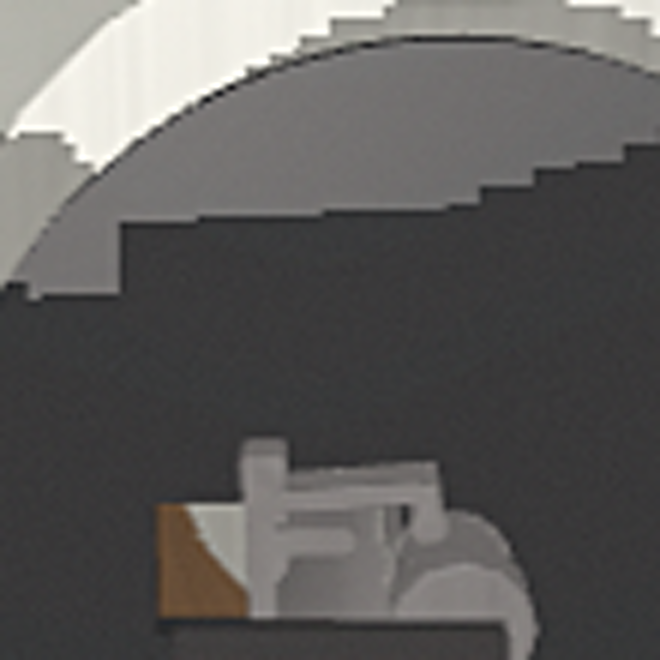

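```bash
cat > clip.py <<'E'
from h import *
import sys
c=load(sys.argv[1]);P=cloud(c);a=np.deg2rad(YS);D=(P-SP)*1000
X=D[...,0]*np.cos(a)+D[...,1]*np.sin(a);Y=-D[...,0]*np.sin(a)+D[...,1]*np.cos(a);Z=D[...,2]
m=(Z>4)&(Z<9.5)&(abs(X)<45)&(abs(Y)<22)&(Y<-9)
e=m&(abs(Y)>13);print("ear x",X[e].min() if e.any() else None,X[e].max() if e.any() else None,e.sum(), "z",Z[e].mean())
b=m&(Y>-13.5)&(Z>6);print("arm x range",np.percentile(X[b],[1,99]),b.sum(),"y",np.percentile(Y[m],[1,99]))
E
python3 clip.py w9;python3 clip.py w8;python3 clip.py w6
```

```text
ear x 4.029684150459168 23.746070551583156 43 z 7.311350906434574
arm x range [ 2.00044346 23.30410821] 172 y [-15.73044655  -9.1207725 ]
ear x 0.17178418588674632 21.805139766277364 45 z 7.2812784617882205
arm x range [ 0.19457953 21.43007096] 161 y [-15.52158999  -9.16340377]
ear x 10.858818212232718 14.97050346070281 29 z 7.321478134886857
arm x range [-5.88692347 14.9675693 ] 111 y [-16.20128209  -9.13592631]
```

Call:
apply_moves(targets=[[[0,-0.01,0.04],[0,0,0],10],[[0,-0.005,0.04],[0,0,0],10]])

```text
time_s: 12.3
tcp_pos: [0.5425, 0.2052, 0.1577]
eef_rot: [178.9, -0.0, -92.6]
contact_force: [2.9, -0.0, -0.0]
gripper_width: 0.0182
```

Call:
apply_moves(targets=[[[0,-0.01,0.01],[0,0,0],10]])

```text
time_s: 12.4
tcp_pos: [0.5426, 0.205, 0.1569]
eef_rot: [178.9, -0.0, -92.6]
contact_force: [2.4, -0.1, -0.0]
gripper_width: 0.0179
```

```bash
python3 -c "
from h import *
totip(8,0,-34)
c=snap('wrist','w10')";python3 clip.py w10
```

```text
tip now [  8.65  -0.04 -35.3 ]
shift units [-0.     0.02  -0.032] turn units [ 0.007 -0.003 -0.001] | if turned first: [-0.     0.019 -0.032]
pos [542.63 205.03 156.91] rot [ 1.7889e+02 -2.0000e-02 -9.2610e+01] F [ 2.35 -0.11 -0.02] w 17.93 t 12.4
ear x 21.770391245656246 26.354355604914826 42 z 7.201326361554841
arm x range [ 4.40204048 25.71631506] 158 y [-15.84170025  -9.04215816]
```

Call:
apply_moves(targets=[[[0,-0.02,-0.01],[0,0,0],10],[[0,-0.03,0],[0,0,0],10]])

```text
time_s: 12.65
tcp_pos: [0.5432, 0.2045, 0.1564]
eef_rot: [178.7, -0.1, -92.6]
contact_force: [-0.3, 0.1, -0.5]
gripper_width: 0.0178
```

Call:
apply_moves(targets=[[[0,-0.03,0],[0,0,0],10],[[0,-0.03,0],[0,0,0],10]])

```text
time_s: 12.85
tcp_pos: [0.5447, 0.204, 0.1558]
eef_rot: [178.6, -0.1, -92.6]
contact_force: [-0.4, -0.0, -0.8]
gripper_width: 0.018
```

```bash
python3 -c "
from h import *
totip(15,0,-34)
c=snap('wrist','w11')";python3 clip.py w11
```

```text
tip now [ 10.19  -1.22 -36.4 ]
shift units [-0.024 -0.101 -0.063] turn units [ 0.046 -0.018 -0.006] | if turned first: [-0.024 -0.102 -0.063]
pos [544.71 203.99 155.77] rot [ 1.7858e+02 -1.5000e-01 -9.2640e+01] F [-0.44 -0.01 -0.77] w 18.03 t 12.85
ear x 21.624702234092755 26.168610336073584 50 z 7.255440976116696
arm x range [ 4.91483879 25.83848861] 152 y [-16.29430572  -9.16201287]
```

Call:
apply_moves(targets=[[[-0.02,-0.04,-0.03],[0.04,-0.02,0],10],[[-0.01,-0.04,-0.02],[0,0,0],10]])

```text
time_s: 13.1
tcp_pos: [0.548, 0.2049, 0.1575]
eef_rot: [178.9, -0.0, -92.7]
contact_force: [0.2, 0.5, -1.1]
gripper_width: 0.0179
```

Call:
apply_moves(targets=[[[0,-0.03,0],[0,0,0],10],[[0,-0.03,0],[0,0,0],10]])

```text
time_s: 13.3
tcp_pos: [0.5506, 0.2048, 0.1577]
eef_rot: [178.9, 0.0, -92.7]
contact_force: [-1.1, 0.4, -0.5]
gripper_width: 0.0179
```

```bash
python3 -c "
from h import *
totip(16,0,-34)
c=snap('wrist','w12')";python3 clip.py w12
```

```text
tip now [ 16.65   0.19 -34.5 ]
shift units [ 0.004  0.019 -0.012] turn units [ 0.007  0.001 -0.007] | if turned first: [ 0.004  0.019 -0.012]
pos [550.63 204.84 157.71] rot [ 1.789e+02  1.000e-02 -9.265e+01] F [-1.05  0.37 -0.47] w 17.91 t 13.3
ear x 27.209660874934826 31.772319496347794 44 z 7.148977680630196
arm x range [10.36778917 31.38766078] 164 y [-16.07821511  -9.04965184]
```

Call:
apply_moves(targets=[[[0,0.02,0],[0,0,0],10],[[0,0.03,-0.02],[0,0,0],10]])

```text
time_s: 13.55
tcp_pos: [0.5489, 0.2049, 0.1584]
eef_rot: [178.9, -0.0, -92.7]
contact_force: [-0.1, 0.4, -0.6]
gripper_width: 0.0178
```

```bash
python3 -c "
from h import *
totip(14,0,-20)
c=snap('wrist','w13');crop(c,235,160,375,290,5,'pics/c13.png')";python3 clip.py w13
```

```text
tip now [ 14.88   0.14 -33.82]
shift units [ 0.004  0.031 -0.345] turn units [ 0.007 -0.    -0.008] | if turned first: [ 0.004  0.031 -0.345]
pos [548.86 204.9  158.38] rot [178.89  -0.   -92.66] F [-0.15  0.44 -0.63] w 17.81 t 13.55
ear x 27.39075974505949 31.98980609421399 46 z 7.195754232777826
arm x range [10.55976622 31.61825414] 156 y [-16.12816208  -9.03885567]
```

View pics/c13.png

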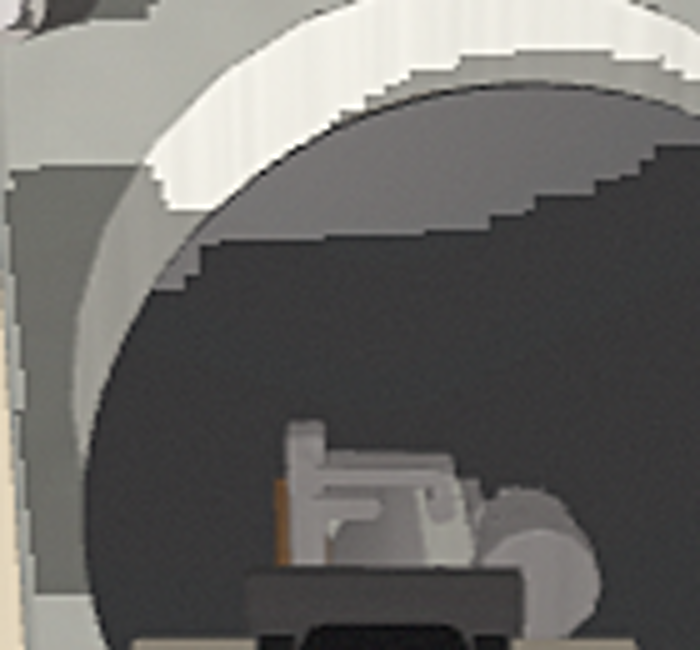

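The clip is clear of the spindle (head at (545,580), arm ends left of it), lying on the plate. Next I'll lift the wedge straight out.

Call:
apply_moves(targets=[[[0,0.01,-0.1],[0,0,0],10],[[0,0,-0.2],[0,0,0],10],[[0,0,-0.3],[0,0,0],10]])

```text
time_s: 13.9
tcp_pos: [0.5478, 0.2044, 0.1828]
eef_rot: [178.8, -0.1, -92.7]
contact_force: [0.3, 1.3, -0.9]
gripper_width: 0.0181
```

```bash
python3 -c "
from h import *
totip(14,0,30)"
```

```text
tip now [13.63 -0.53 -9.41]
shift units [-0.008  0.021 -0.986] turn units [ 0.023 -0.011 -0.008] | if turned first: [-0.009  0.018 -0.986]
pos [547.83 204.43 182.78] rot [ 1.7876e+02 -9.0000e-02 -9.2660e+01] F [ 0.35  1.31 -0.87] w 18.06 t 13.9
```

Call:
apply_moves(targets=[[[-0.01,-0.01,-0.4],[0.02,-0.01,0],10],[[0,0,-0.6],[0,0,0],10],[[0,0,-0.8],[0,0,0],10],[[0,0,-0.6],[0,0,0],10],[[0,0,-0.2],[0,0,0],10]])

```text
time_s: 14.4
tcp_pos: [0.5507, 0.2046, 0.2965]
eef_rot: [179.1, 0.1, -92.6]
contact_force: [-0.6, 0.4, -1.1]
gripper_width: 0.0177
```

```bash
python3 -c "
from h import *
goto(.5018,-.0776,.28,-103.1)
c=snap('wrist','w14')";python3 clip.py w14
```

```text
shift units [7.104 0.89  0.415] turn units [1.080e-01 1.000e-03 1.307e+00] | if turned first: [ 7.148 -0.408  0.413]
pos [550.69 204.57 296.52] rot [ 1.7914e+02  9.0000e-02 -9.2640e+01] F [-0.59  0.42 -1.15] w 17.7 t 14.4
ear x 26.970755474132957 31.14930954321542 15 z 7.254127129936117
arm x range [10.24644056 31.19408514] 67 y [-15.85237922  -9.05927175]
```

View pics/w14.png

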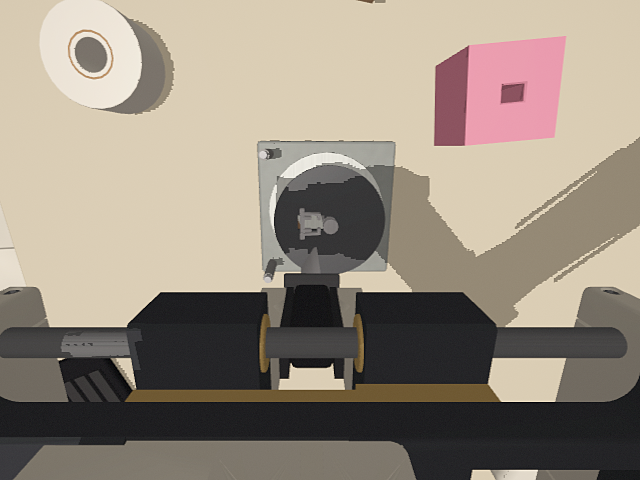

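Call:
apply_moves(targets=[[[0,0,0],[0.1,0,0.65],10],[[0,0,0],[0,0,0.65],10],[[0.8,-0.05,0],[0,0,0],10],[[1,-0.05,0],[0,0,0],10],[[1,-0.05,0],[0,0,0],10]])

```text
time_s: 14.95
tcp_pos: [0.5292, 0.095, 0.2923]
eef_rot: [179.7, -0.0, -103.2]
contact_force: [1.0, -0.2, -0.6]
gripper_width: 0.018
```

Call:
apply_moves(targets=[[[1,-0.05,0],[0,0,0],10],[[1,-0.05,0],[0,0,0],10],[[1,-0.05,0],[0,0,0],10],[[0.7,-0.05,0],[0,0,0],10],[[0.3,0,0],[0,0,0],10]])

```text
time_s: 15.45
tcp_pos: [0.4946, -0.0707, 0.2878]
eef_rot: [179.4, -0.1, -103.3]
contact_force: [0.2, 0.6, -0.8]
gripper_width: 0.0179
```

Call:
apply_moves(targets=[[[0,0,0],[0,0,0],10]])

```text
time_s: 15.55
tcp_pos: [0.4938, -0.0719, 0.2871]
eef_rot: [179.3, -0.1, -103.4]
contact_force: [0.3, 0.3, -1.6]
gripper_width: 0.0182
```

```bash
python3 -c "
from h import *
goto(.5018,-.0776,.22,-103.1)"
```

```text
shift units [ 0.088 -0.246  1.675] turn units [ 0.083 -0.016 -0.038] | if turned first: [ 0.093 -0.226  1.677]
pos [493.83 -71.92 287.09] rot [ 1.7934e+02 -1.3000e-01 -1.0341e+02] F [ 0.3   0.32 -1.59] w 18.15 t 15.55
```

Call:
apply_moves(targets=[[[0.06,-0.15,0.4],[0.08,0,-0.03],10],[[0.02,-0.06,0.5],[0,0,0],10],[[0,0,0.3],[0,0,0],10],[[0,0,0],[0,0,0],10]])

```text
time_s: 15.95
tcp_pos: [0.5016, -0.075, 0.2364]
eef_rot: [180.0, -0.1, -103.2]
contact_force: [0.7, 0.0, -0.6]
gripper_width: 0.0176
```

```bash
python3 -c "
from h import *
goto(.5018,-.0776,.2,-103.1)"
```

```text
shift units [ 0.062 -0.021  0.911] turn units [ 0.004 -0.011 -0.007] | if turned first: [ 0.063 -0.02   0.911]
pos [501.58 -74.96 236.42] rot [ 1.7996e+02 -8.0000e-02 -1.0316e+02] F [ 0.7   0.04 -0.59] w 17.57 t 15.95
```

Call:
apply_moves(targets=[[[0.05,-0.02,0.3],[0,-0.01,0],10],[[0.02,0,0.3],[0,0,0],10],[[0,0,0],[0,0,0],10]])

```text
time_s: 16.25
tcp_pos: [0.5023, -0.0768, 0.2112]
eef_rot: [180.0, 0.0, -103.1]
contact_force: [-0.7, -0.3, -1.8]
gripper_width: 0.0177
```

```bash
python3 -c "
from h import *
goto(.5018,-.0776,.18,-103.1)"
```

```text
shift units [0.024 0.009 0.78 ] turn units [0.    0.002 0.006] | if turned first: [0.023 0.008 0.781]
pos [502.34 -76.77 211.22] rot [ 1.8000e+02  2.0000e-02 -1.0305e+02] F [-0.72 -0.29 -1.81] w 17.68 t 16.25
```

Call:
apply_moves(targets=[[[0.02,0.01,0.25],[0,0,0],10],[[0,0,0.25],[0,0,0],10],[[0,0,0.25],[0,0,0],10]])

```text
time_s: 16.55
tcp_pos: [0.5029, -0.0774, 0.1807]
eef_rot: [-179.8, 0.1, -103.0]
contact_force: [0.3, -0.1, -1.3]
gripper_width: 0.0177
```

```bash
python3 -c "
from h import *
goto(.5018,-.0776,.1144,-103.1)"
```

```text
shift units [0.014 0.032 1.658] turn units [-0.023  0.009  0.008] | if turned first: [0.012 0.026 1.658]
pos [502.93 -77.36 180.73] rot [-1.7982e+02  7.0000e-02 -1.0304e+02] F [ 0.29 -0.09 -1.34] w 17.67 t 16.55
```

In the hole with no contact. Continuing down.

Call:
apply_moves(targets=[[[0.01,0.025,0.25],[-0.02,0.01,0],10],[[0,0.01,0.3],[0,0,0],10],[[0,0,0.3],[0,0,0],10]])

```text
time_s: 16.85
tcp_pos: [0.5013, -0.0776, 0.1441]
eef_rot: [-180.0, -0.0, -103.0]
contact_force: [-0.2, 0.1, -0.3]
gripper_width: 0.0175
```

```bash
python3 -c "
from h import *
goto(.5018,-.0776,.1144,-103.1)"
```

```text
shift units [-0.003 -0.013  0.741] turn units [-0.002 -0.002  0.006] | if turned first: [-0.003 -0.013  0.741]
pos [501.25 -77.59 144.06] rot [-1.7999e+02 -1.0000e-02 -1.0305e+02] F [-0.16  0.11 -0.35] w 17.52 t 16.85
```

Call:
apply_moves(targets=[[[0,-0.01,0.25],[0,0,0],10],[[0,0,0.2],[0,0,0],10],[[0,0,0.08],[0,0,0],10]])

```text
time_s: 17.15
tcp_pos: [0.5006, -0.0779, 0.1194]
eef_rot: [179.9, -0.1, -103.1]
contact_force: [-0.4, 0.3, -0.4]
gripper_width: 0.0182
```

```bash
python3 -c "
from h import *
goto(.5018,-.0776,.1144,-103.1)"
```

```text
shift units [-0.015 -0.028  0.125] turn units [ 0.019 -0.01   0.004] | if turned first: [-0.015 -0.027  0.125]
pos [500.6  -77.92 119.39] rot [ 1.7985e+02 -8.0000e-02 -1.0307e+02] F [-0.35  0.25 -0.42] w 18.2 t 17.15
```

Call:
apply_moves(targets=[[[-0.01,-0.025,0.05],[0.02,-0.01,0],10],[[0,0,0.05],[0,0,0],10]])

```text
time_s: 17.35
tcp_pos: [0.502, -0.0778, 0.115]
eef_rot: [-180.0, -0.0, -103.1]
contact_force: [0.4, 0.3, -0.8]
gripper_width: 0.0175
```

Call:
apply_moves(targets=[[[0,0,0.03],[0,0,0],10]])

```text
time_s: 17.45
tcp_pos: [0.502, -0.0778, 0.1143]
eef_rot: [-180.0, -0.0, -103.0]
contact_force: [-6.4, 2.1, 14.6]
gripper_width: 0.0183
```

Call:
apply_moves(targets=[[[0,0,0.03],[0,0,0],10]])

```text
time_s: 17.55
tcp_pos: [0.502, -0.0778, 0.1143]
eef_rot: [-180.0, -0.0, -103.0]
contact_force: [-7.2, 3.2, 18.1]
gripper_width: 0.018
```

Seated at the height it was picked up from (0.1143). Releasing.

Call:
apply_moves(targets=[[[0,0,0],[0,0,0],30],[[0,0,0],[0,0,0],45],[[0,0,0],[0,0,0],50],[[0,0,0],[0,0,0],50],[[0,0,0],[0,0,0],50]])

```text
time_s: 18.05
tcp_pos: [0.5034, -0.0776, 0.116]
eef_rot: [-179.7, 0.1, -103.0]
contact_force: [-0.9, 0.3, 0.1]
gripper_width: 0.0485
```

Call:
apply_moves(targets=[[[0,0,-0.2],[0,0,0],60],[[0,0,-0.4],[0,0,0],60],[[0,0,-0.7],[0,0,0],60],[[0,0,-0.8],[0,0,0],60],[[0,0,-0.9],[0,0,0],60]])

```text
time_s: 18.55
tcp_pos: [0.4997, -0.0781, 0.2365]
eef_rot: [179.7, -0.2, -103.0]
contact_force: [1.1, -0.2, -0.4]
gripper_width: 0.0601
```

```bash
python3 -c "
from h import *
goto(.558,.26,.27,0)
s=snap('side','s3');crop(s,320,150,420,260,6,'pics/c14.png')"
```

```text
shift units [-8.56   0.492 -0.864] turn units [  0.051   0.022 -12.88 ] | if turned first: [ 1.458 -8.452 -0.839]
pos [499.67 -78.08 236.45] rot [ 179.66   -0.19 -103.04] F [ 1.14 -0.24 -0.43] w 60.07 t 18.55
```

View pics/c14.png

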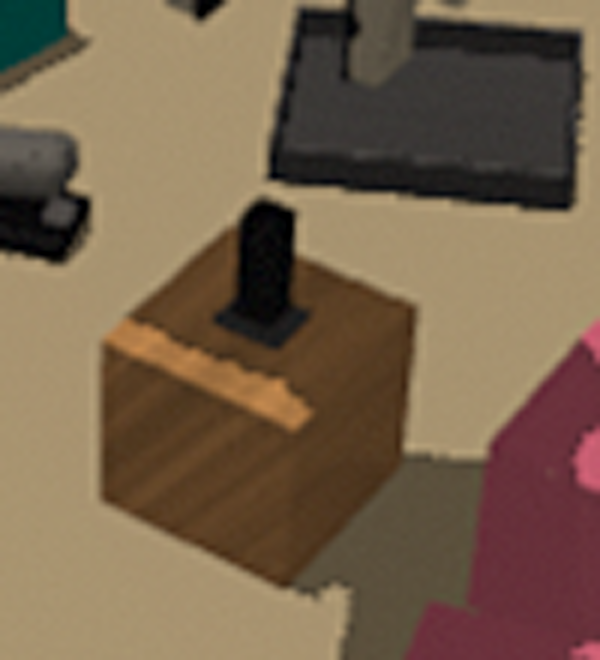

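The side crop shows the wedge seated with its guard on the rack. Now the clip: turn so the jaws run along the stand's y.

Call:
apply_moves(targets=[[[0,0,-0.4],[0,0,-1],60],[[0,0,-0.3],[0,0,-1],60],[[0,0,0],[0,0,-1],60],[[0,0,0],[0,0,-1],60],[[0,0,0],[0,0,-1],60]])

```text
time_s: 19.1
tcp_pos: [0.504, -0.0784, 0.279]
eef_rot: [-179.4, -0.4, -61.6]
contact_force: [-0.9, -0.4, -0.4]
gripper_width: 0.06
```

Call:
apply_moves(targets=[[[0,0,0],[0,0,-1],60],[[0,0,0],[0,0,-1],60],[[0,0,0],[0,0,-1],60],[[0,0,0],[0,0,-1],60],[[0,0,0],[0,0,-1],60]])

```text
time_s: 19.6
tcp_pos: [0.5038, -0.0786, 0.2813]
eef_rot: [-179.7, -0.8, -19.9]
contact_force: [0.1, 0.2, -0.3]
gripper_width: 0.0598
```

Call:
apply_moves(targets=[[[0,0,0],[0,0,-1],60],[[0,0,0],[0,0,-1],60]])

```text
time_s: 19.8
tcp_pos: [0.5036, -0.0787, 0.2822]
eef_rot: [-180.0, -0.9, -3.2]
contact_force: [0.2, 0.8, 0.2]
gripper_width: 0.0602
```

```bash
python3 -c "
from h import *
goto(.51,.205,.26,-2.6)"
```

```text
shift units [-0.243 -7.091  0.552] turn units [-0.001 -0.115 -0.071] | if turned first: [-0.163 -7.093  0.554]
pos [503.64 -78.72 282.17] rot [-179.99   -0.92   -3.17] F [0.22 0.78 0.18] w 60.21 t 19.8
```

Call:
apply_moves(targets=[[[0,-0.8,0],[0,-0.11,-0.07],60],[[0,-1,0],[0,0,0],60],[[0,-1,0],[0,0,0],60],[[0,-1,0],[0,0,0],60],[[0,-1,0],[0,0,0],60]])

```text
time_s: 20.3
tcp_pos: [0.5116, 0.1149, 0.2848]
eef_rot: [-180.0, -0.2, -2.6]
contact_force: [-0.8, -0.8, 0.2]
gripper_width: 0.0599
```

Call:
apply_moves(targets=[[[0,-1,0],[0,0,0],60],[[0,-0.8,0],[0,0,0],60],[[0,-0.4,0],[0,0,0],60],[[0,0,0],[0,0,0],60],[[0,0,0],[0,0,0],60]])

```text
time_s: 20.8
tcp_pos: [0.5149, 0.2105, 0.2861]
eef_rot: [-179.9, -0.2, -2.3]
contact_force: [-0.5, -0.4, 0.7]
gripper_width: 0.06
```

```bash
python3 -c "
from h import *
goto(.558,.205,.26,-2.6)
c=snap('wrist','w15');crop(c,210,130,410,280,4,'pics/c15.png')
P=cloud(c);D=(P-SP)*1000
m=(D[...,2]>5)&(D[...,2]<10)&(D[...,0]>9.5)&(D[...,0]<50)&(abs(D[...,1])<40);m[285:]=0
q=P[m];print(m.sum(),cv2.minAreaRect(q[:,:2].astype(np.float32)),q[:,2].mean())
e=q[q[:,0]>q[:,0].max()-.004];print(e.mean(0),e[:,1].min(),e[:,1].max(),q.min(0),q.max(0))
"
```

```text
shift units [1.079 0.094 0.656] turn units [-0.007 -0.028  0.035] | if turned first: [1.082 0.088 0.652]
pos [514.91 210.49 286.08] rot [-179.94   -0.22   -2.32] F [-0.51 -0.37  0.72] w 59.96 t 20.8
314 ((0.5488672256469727, 0.20497886836528778), (0.032666850835084915, 0.021900953724980354), 87.60893249511719) 0.09115429555128723
[0.55827009 0.20603789 0.09062469] 0.18824915736575812 0.22099481345280197 [0.53769174 0.18824916 0.08886797] [0.56043202 0.22099481 0.09351626]
```

View pics/c15.png

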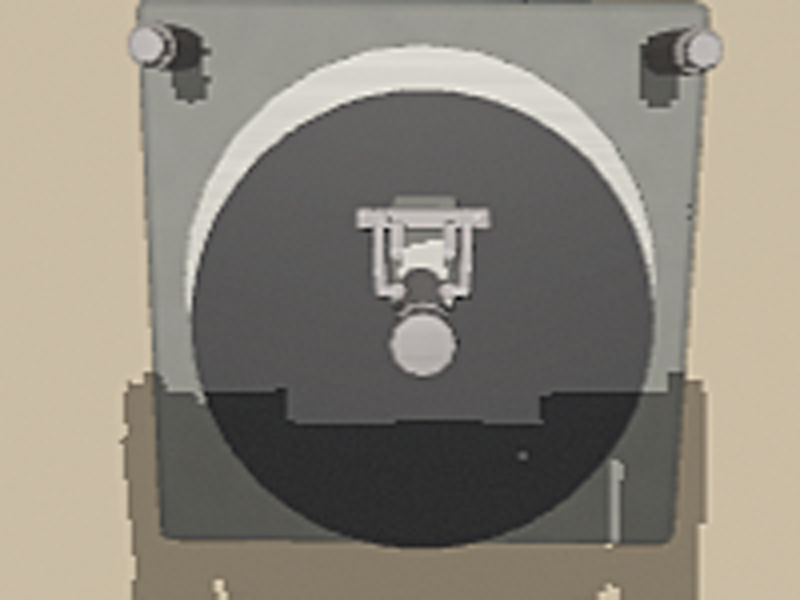

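Crop: the clip lies flat on the plate, clear of the spindle; ears at (365,217) and (485,217), head at (423,345).

Call:
apply_moves(targets=[[[0.5,0.05,0.8],[0,-0.03,0],55],[[0.45,0.04,0.8],[0,0,0],50],[[0.1,0,0.8],[0,0,0],50],[[0,0,0.5],[0,0,0],50],[[0,0,0.2],[0,0,0],50]])

```text
time_s: 21.35
tcp_pos: [0.5607, 0.1994, 0.1628]
eef_rot: [-179.7, -0.4, -2.7]
contact_force: [0.5, -0.1, -0.7]
gripper_width: 0.0499
```

Call:
apply_moves(targets=[[[0,0,0],[0,0,0],50]])

```text
time_s: 21.45
tcp_pos: [0.5603, 0.198, 0.1619]
eef_rot: [-179.8, -0.3, -2.7]
contact_force: [0.9, -0.5, 0.8]
gripper_width: 0.0501
```

```bash
python3 -c "
from h import *
goto(.557,.2047,.11,-2.4)"
```

```text
shift units [-0.096 -0.159  1.298] turn units [-0.03  -0.032 -0.043] | if turned first: [-0.089 -0.165  1.298]
pos [560.28 197.97 161.93] rot [-179.76   -0.26   -2.74] F [ 0.86 -0.49  0.77] w 50.07 t 21.45
```

Call:
apply_moves(targets=[[[-0.07,-0.12,0.3],[-0.03,-0.03,-0.04],50],[[-0.02,-0.04,0.3],[0,0,0],50],[[0,0,0.3],[0,0,0],50],[[0,0,0.1],[0,0,0],50]])

```text
time_s: 21.85
tcp_pos: [0.5584, 0.2056, 0.123]
eef_rot: [-179.8, -0.3, -2.4]
contact_force: [0.3, 0.5, -0.2]
gripper_width: 0.0497
```

```bash
python3 -c "
from h import *
goto(.557,.2047,.104,-2.4)"
```

```text
shift units [-0.035  0.025  0.475] turn units [-0.025 -0.037 -0.001] | if turned first: [-0.033  0.023  0.476]
pos [558.36 205.57 123.02] rot [-179.8    -0.3    -2.41] F [ 0.3   0.54 -0.2 ] w 49.74 t 21.85
```

Call:
apply_moves(targets=[[[-0.03,0.02,0.2],[-0.02,-0.03,0],46],[[0,0,0.12],[0,0,0],46],[[0,0,0.03],[0,0,0],46]])

```text
time_s: 22.15
tcp_pos: [0.5569, 0.2051, 0.1076]
eef_rot: [-180.0, -0.0, -2.4]
contact_force: [0.9, 0.4, 0.5]
gripper_width: 0.0461
```

```bash
python3 -c "
from h import *
goto(.557,.2047,.1025,-2.4)"
```

```text
shift units [0.002 0.01  0.126] turn units [-0.001 -0.003  0.005] | if turned first: [0.002 0.01  0.126]
pos [556.94 205.11 107.55] rot [-1.7999e+02 -3.0000e-02 -2.3600e+00] F [0.89 0.36 0.49] w 46.07 t 22.15
```

Call:
apply_moves(targets=[[[0,0.01,0.05],[0,0,0],44]])

```text
time_s: 22.25
tcp_pos: [0.5571, 0.2048, 0.1055]
eef_rot: [-180.0, -0.0, -2.4]
contact_force: [-0.5, 0.1, 0.8]
gripper_width: 0.0447
```

Call:
apply_moves(targets=[[[0,0,0.02],[0,0,0],44],[[0,0,0],[0,0,0],44]])

```text
time_s: 22.45
tcp_pos: [0.5572, 0.2047, 0.1047]
eef_rot: [-180.0, -0.0, -2.4]
contact_force: [0.2, -0.3, 0.3]
gripper_width: 0.0443
```

```bash
python3 -c "
from h import *
goto(.557,.2047,.1025,-2.4)"
```

```text
shift units [-0.004  0.001  0.055] turn units [-0.002 -0.006  0.006] | if turned first: [-0.004  0.001  0.055]
pos [557.17 204.74 104.7 ] rot [-1.7999e+02 -4.0000e-02 -2.3500e+00] F [ 0.19 -0.25  0.31] w 44.31 t 22.45
```

Call:
apply_moves(targets=[[[0,0,0.04],[0,0,0],42]])

```text
time_s: 22.55
tcp_pos: [0.5575, 0.2049, 0.1035]
eef_rot: [-180.0, -0.1, -2.4]
contact_force: [0.9, -0.4, -0.0]
gripper_width: 0.0426
```

Call:
apply_moves(targets=[[[0,0,0.01],[0,0,0],42]])

```text
time_s: 22.65
tcp_pos: [0.5575, 0.2049, 0.1031]
eef_rot: [-179.9, -0.1, -2.4]
contact_force: [-1.5, 0.5, 0.1]
gripper_width: 0.0421
```

Call:
apply_moves(targets=[[[0,0,0.01],[0,0,0],34],[[0,0,0],[0,0,0],30],[[0,0,0],[0,0,0],25],[[0,0,0],[0,0,0],25]], squeeze=15)

```text
time_s: 23.05
tcp_pos: [0.5575, 0.2049, 0.1029]
eef_rot: [-179.9, -0.1, -2.4]
contact_force: [0.5, -0.2, 0.5]
gripper_width: 0.0322
```

```bash
python3 -c "
from h import *
c=snap('wrist','w16');goto(.557,.2047,.1025,-2.4)"
```

```text
shift units [-0.014  0.006  0.009] turn units [-0.008 -0.013  0.005] | if turned first: [-0.014  0.006  0.009]
pos [557.55 204.9  102.88] rot [-1.7994e+02 -1.1000e-01 -2.3600e+00] F [-0.54  0.    0.17] w 31.89 t 23.1
```

View pics/w16.png

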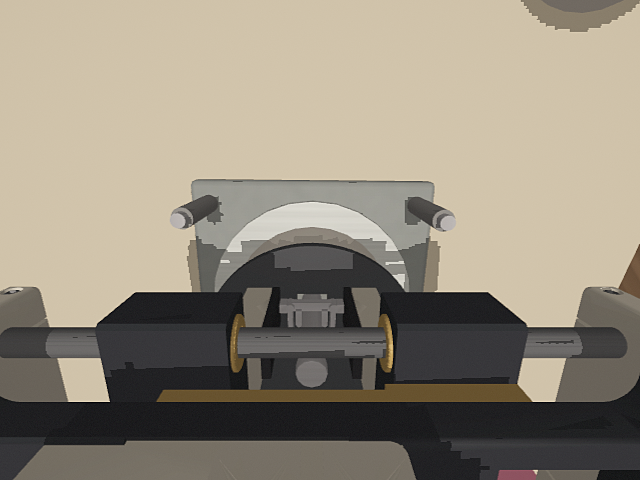

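Call:
apply_moves(targets=[[[0,0,0],[0,0,0],20],[[0,0,0],[0,0,0],20]], squeeze=25)

```text
time_s: 23.3
tcp_pos: [0.5575, 0.2049, 0.1029]
eef_rot: [-179.9, -0.1, -2.4]
contact_force: [-1.4, 0.0, -0.3]
gripper_width: 0.0315
```

Call:
apply_moves(targets=[[[0,0,-0.1],[0,0,0],20],[[0,0,-0.2],[0,0,0],20],[[0,0,-0.3],[0,0,0],20]])

```text
time_s: 23.6
tcp_pos: [0.5566, 0.2043, 0.1268]
eef_rot: [180.0, 0.0, -2.4]
contact_force: [-0.2, 0.1, -0.3]
gripper_width: 0.0314
```

```bash
python3 -c "
from h import *
c=snap('wrist','w17');goto(.557,.2047,.1025,-2.4);crop(c,210,270,410,400,4,'pics/c17.png')"
```

```text
shift units [-0.024  0.008  0.675] turn units [-0.007 -0.018  0.007] | if turned first: [-0.022  0.008  0.675]
pos [557.9  204.96 129.51] rot [-1.7995e+02 -1.4000e-01 -2.3400e+00] F [0.63 1.01 3.07] w 31.13 t 23.65
```

View pics/c17.png

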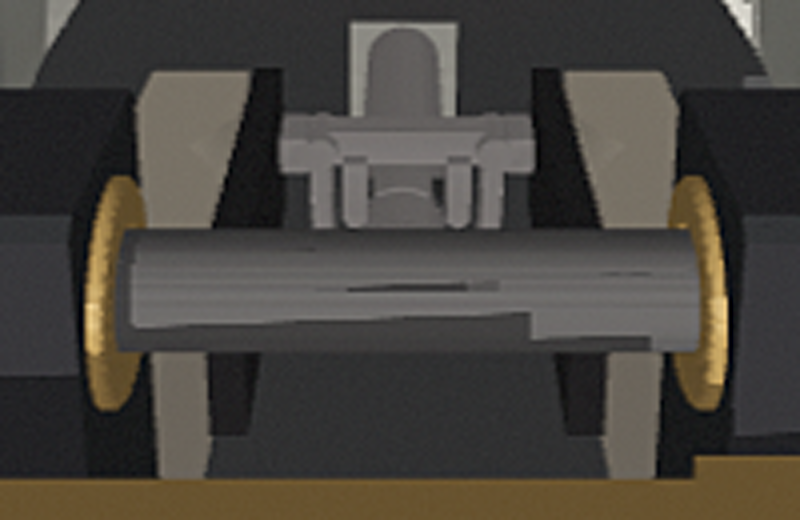

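The clip is held between the fingertips by its ears (285–535, 140). Carry it to the tray.

Call:
apply_moves(targets=[[[0,0,-0.5],[0,0,0],20],[[0,0.2,-0.7],[0,0,0],20],[[0,0.5,-0.7],[0,0,0],20],[[0,0.8,-0.4],[0,0,0],20],[[0,0.9,0],[0,0,0],20]])

```text
time_s: 24.15
tcp_pos: [0.5552, 0.1102, 0.2294]
eef_rot: [-179.8, -0.5, -2.0]
contact_force: [1.3, -0.6, -0.4]
gripper_width: 0.0315
```

Call:
apply_moves(targets=[[[-0.05,1,0],[0,0,0],20],[[-0.05,1,0],[0,0,0],20],[[-0.05,1,0],[0,0,0],20],[[-0.05,1,0],[0,0,0],20],[[-0.05,1,0],[0,0,0],20]])

```text
time_s: 24.65
tcp_pos: [0.5384, -0.0954, 0.235]
eef_rot: [-179.6, -1.0, -1.8]
contact_force: [0.6, -0.6, -0.5]
gripper_width: 0.0312
```

```bash
python3 -c "
from h import *
goto(.514,-.29,.2,-2.4)
s=load('side0');t=load('top0')
for u,v in [(474.4,245.6)]: print(onz(t,u,v,.01))
P=cloud(t);m=(P[...,2]<.012);h=cv2.cvtColor(t['img'],cv2.COLOR_BGR2HSV)
b=cv2.boxPoints(((474.41180419921875, 245.64706420898438), (49.477264404296875, 44.141483306884766), 75.96376037597656))
print([onz(t,u,v,.012).round(3) for u,v in b])
P=cloud(s)
for p in [(370,155),(414,155),(391,168),(370,175),(414,180)]: print(P[p[1],p[0]])
"
```

```text
shift units [-0.47   4.887  0.836] turn units [-0.047 -0.131  0.073] | if turned first: [-0.405  4.886  0.876]
pos [538.37 -95.43 235.05] rot [-179.63   -1.05   -1.82] F [ 0.58 -0.59 -0.49] w 31.22 t 24.65
[ 0.51472963 -0.34620618  0.01      ]
[array([ 0.567, -0.269,  0.012]), array([ 0.598, -0.391,  0.012]), array([ 0.462, -0.422,  0.012]), array([ 0.432, -0.301,  0.012])]
[ 0.59255107 -0.38903     0.00170567]
[ 0.46908063 -0.42057958  0.01487526]
[ 0.51415746 -0.34821044  0.00379462]
[ 0.55187784 -0.27522616  0.01766553]
[ 0.43605381 -0.30957208  0.01116885]
```

Call:
apply_moves(targets=[[[-0.05,1,0],[0,0,0],20],[[-0.05,1,0],[0,0,0],20],[[-0.1,1,0],[-0.03,-0.07,0],20],[[-0.1,1,0],[0,-0.06,0],20],[[-0.1,1,0],[0,0,0],20]])

```text
time_s: 25.15
tcp_pos: [0.5149, -0.3032, 0.2395]
eef_rot: [-179.9, -0.4, -1.7]
contact_force: [0.7, -0.4, -1.0]
gripper_width: 0.0313
```

Call:
apply_moves(targets=[[[-0.05,0.6,0],[0,0,0],20],[[0,0.2,0],[0,0,-0.9],20],[[0,0,0],[0,0,-0.9],20],[[0,0,0],[0,0,0],20]])

```text
time_s: 25.55
tcp_pos: [0.51, -0.3427, 0.242]
eef_rot: [179.8, -0.6, 12.7]
contact_force: [-0.2, 0.8, -1.0]
gripper_width: 0.0315
```

```bash
python3 -c "
from h import *
c=snap('wrist','w18');goto(.514,-.3465,.1,13)"
```

```text
shift units [0.037 0.109 3.554] turn units [ 0.02  -0.072 -0.064] | if turned first: [0.072 0.12  3.554]
pos [ 510.12 -342.47  242.14] rot [179.84  -0.58  12.48] F [0.88 0.   0.34] w 31.2 t 25.6
```

View pics/w18.png

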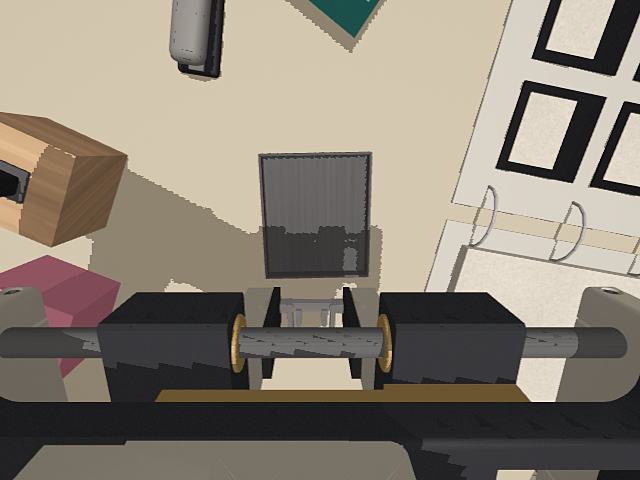

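The clip is still held at (310,310), and the tray is beneath at (315,215).

Call:
apply_moves(targets=[[[0.05,0.08,0.5],[0.02,-0.07,-0.06],20],[[0,0.02,0.8],[0,0,0],20],[[0,0,0.8],[0,0,0],20],[[0,0,0.8],[0,0,0],20],[[0,0,0.5],[0,0,0],20]])

```text
time_s: 26.1
tcp_pos: [0.5169, -0.3454, 0.1051]
eef_rot: [179.7, -0.5, 12.3]
contact_force: [1.1, 0.3, -0.0]
gripper_width: 0.0312
```

```bash
python3 -c "
from h import *
goto(.514,-.3465,.04,13)"
```

```text
shift units [-0.09   0.003  1.627] turn units [ 0.036 -0.057 -0.093] | if turned first: [-0.078  0.01   1.628]
pos [ 516.94 -345.42  105.1 ] rot [179.71  -0.46  12.26] F [ 1.08  0.27 -0.04] w 31.24 t 26.1
```

Call:
apply_moves(targets=[[[-0.06,0,0.4],[0.03,-0.05,-0.08],20],[[-0.02,0,0.5],[0,0,0],20],[[0,0,0.4],[0,0,0],20],[[0,0,0.15],[0,0,0],20],[[0,0,0],[0,0,0],20]])

```text
time_s: 26.6
tcp_pos: [0.5121, -0.3438, 0.0396]
eef_rot: [-179.8, 0.4, 12.7]
contact_force: [0.2, -0.3, -0.3]
gripper_width: 0.0313
```

```bash
python3 -c "
from h import *
goto(.514,-.3465,.0235,13)"
```

```text
shift units [0.034 0.076 0.401] turn units [-0.025  0.047 -0.041] | if turned first: [0.031 0.075 0.401]
pos [ 512.13 -343.85   39.56] rot [-179.8     0.37   12.67] F [ 0.2  -0.3  -0.25] w 31.25 t 26.6
```

Call:
apply_moves(targets=[[[0.02,0.05,0.15],[-0.02,0.04,-0.03],20],[[0,0,0.12],[0,0,0],20],[[0,0,0.04],[0,0,0],20]])

```text
time_s: 26.9
tcp_pos: [0.5149, -0.3461, 0.0283]
eef_rot: [179.9, -0.1, 12.9]
contact_force: [-0.6, -0.2, -0.5]
gripper_width: 0.0316
```

Call:
apply_moves(targets=[[[0,0,0.03],[0,0,0],20]])

```text
time_s: 27.0
tcp_pos: [0.5151, -0.3463, 0.0274]
eef_rot: [179.9, -0.2, 12.9]
contact_force: [-0.3, -0.0, -0.6]
gripper_width: 0.0315
```

Call:
apply_moves(targets=[[[0,0,0.02],[0,0,0],20]])

```text
time_s: 27.1
tcp_pos: [0.5153, -0.3464, 0.0268]
eef_rot: [179.9, -0.2, 12.9]
contact_force: [0.4, -0.1, 0.2]
gripper_width: 0.0317
```

Call:
apply_moves(targets=[[[0,0,0.03],[0,0.02,0],20],[[0,0,0.03],[0,0,0],20]])

```text
time_s: 27.3
tcp_pos: [0.5157, -0.3465, 0.0249]
eef_rot: [179.9, -0.4, 12.9]
contact_force: [0.8, 0.8, -0.4]
gripper_width: 0.0314
```

Call:
apply_moves(targets=[[[0,0,0.02],[0,0,0],20]])

```text
time_s: 27.4
tcp_pos: [0.5157, -0.3465, 0.0241]
eef_rot: [179.8, -0.4, 12.9]
contact_force: [1.2, 0.3, 0.4]
gripper_width: 0.0314
```

Call:
apply_moves(targets=[[[0,0,0.02],[0,0,0],20]])

```text
time_s: 27.5
tcp_pos: [0.5157, -0.3465, 0.0233]
eef_rot: [179.8, -0.4, 12.9]
contact_force: [0.4, 1.1, -0.5]
gripper_width: 0.0314
```

Call:
apply_moves(targets=[[[0,0,0.02],[0,0,0],20]])

```text
time_s: 27.6
tcp_pos: [0.5158, -0.3465, 0.0225]
eef_rot: [179.8, -0.4, 12.9]
contact_force: [0.5, -0.0, -0.1]
gripper_width: 0.0314
```

Call:
apply_moves(targets=[[[0,0,0.02],[0,0,0],20]])

```text
time_s: 27.7
tcp_pos: [0.5158, -0.3465, 0.0217]
eef_rot: [179.8, -0.4, 12.9]
contact_force: [-1.4, 1.0, 5.4]
gripper_width: 0.0315
```

Call:
apply_moves(targets=[[[0,0,0.02],[0,0,0],20]])

```text
time_s: 27.8
tcp_pos: [0.516, -0.3466, 0.0215]
eef_rot: [179.8, -0.4, 12.9]
contact_force: [-2.4, 2.4, 11.1]
gripper_width: 0.0315
```

Floor felt at TCP z 0.0217. I'll ease up a touch and open slowly.

Call:
apply_moves(targets=[[[0,0,0],[0,0,0],32],[[0,0,0],[0,0,0],36],[[0,0,0],[0,0,0],42],[[0,0,0],[0,0,0],46],[[0,0,0],[0,0,0],46]])

```text
time_s: 28.3
tcp_pos: [0.5161, -0.3466, 0.0217]
eef_rot: [179.8, -0.5, 13.0]
contact_force: [0.0, -0.5, -0.3]
gripper_width: 0.045
```

Call:
apply_moves(targets=[[[0,0,-0.2],[0,0,0],46],[[0,0,-0.4],[0,0,0],46],[[0,0,-0.7],[0,0,0],46],[[0,0,-0.9],[0,0,0],46],[[0,0,-0.9],[0,0,0],46]])

```text
time_s: 28.8
tcp_pos: [0.5117, -0.3453, 0.1451]
eef_rot: [-179.8, 0.1, 12.9]
contact_force: [-0.3, -1.3, -0.4]
gripper_width: 0.046
```

Call:
apply_moves(targets=[[[-0.8,0,-0.6],[0,0,0],46],[[-0.8,0,-0.3],[0,0,0],46],[[0,0,0],[0,0,0],46],[[0,0,0],[0,0,0],46]])

```text
time_s: 29.2
tcp_pos: [0.4505, -0.3614, 0.1919]
eef_rot: [179.7, -0.5, 13.0]
contact_force: [-0.1, -1.3, -0.7]
gripper_width: 0.0458
```

```bash
python3 -c "
from h import *
c=snap('wrist','w19');snap('side','s4');goto(.514,-.3465,.04,13)"
```

```text
shift units [ 1.595 -0.02   3.788] turn units [ 0.034 -0.05   0.006] | if turned first: [ 1.621e+00 -3.000e-03  3.777e+00]
pos [ 450.84 -361.22  191.08] rot [179.72  -0.4   13.05] F [-0.25  0.3   0.54] w 45.97 t 29.3
```

View pics/w19.png

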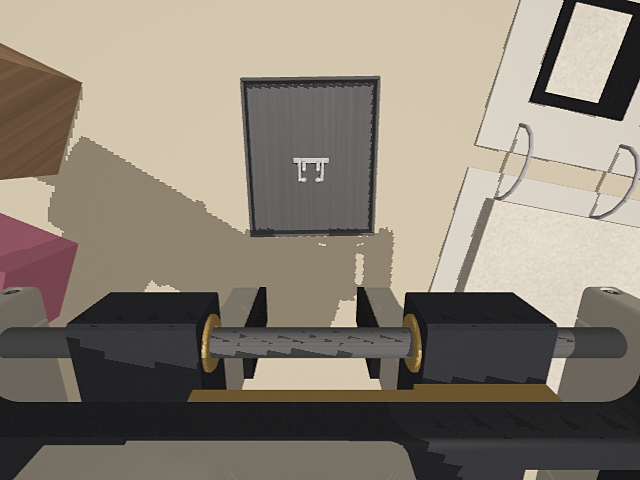

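View pics/s4.png

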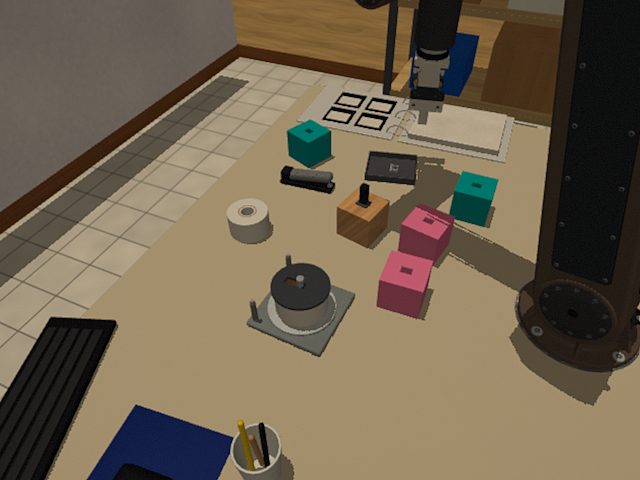

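The clip lies flat in the tray (wrist view (311,168)). The wedge is in the rack and the bystanders are unchanged. One last comparison against the first picture, then I'll hand in.

```bash
python3 -c "
from h import *
a=load('side0');b=load('s4')
for n,(u0,v0,u1,v1) in dict(wedge=(352,178,375,212),).items():
    for c in (a,b):
        P=cloud(c)[v0:v1,u0:u1];h=c['img'][v0:v1,u0:u1].max(-1)<45
        print(n,h.sum(),np.argwhere(h).mean(0)+[v0,u0],np.percentile(P[h][:,2],[95,99]))
d=np.abs(a['img'].astype(int)-b['img']).max(-1)
for n,(u0,v0,u1,v1) in dict(spare=(225,195,275,245),stapler=(275,160,338,195),cup=(228,415,285,480)).items(): print(n,(d[v0:v1,u0:u1]>40).mean())
from plant import r
r.close_job()"
```

```text
wedge 215 [193.20930233 364.63255814] [0.13945783 0.14203896]
wedge 220 [193.29545455 364.58181818] [0.13926103 0.14022388]
spare 0.0
stapler 0.0
cup 0.0
the job is handed in; nothing more can be done
```

The clip is off the spindle and lying flat in the steel tray, and the wedge is back in its rack, fully down. I handed the job in at about 29 s of the 69 s allowed.

- **Wedge on the spindle:** I took the wedge from the wooden rack. I then felt the spindle head with the tip; contact came 8.0 mm from the axis by the camera-based estimate. From there I eased the blade down between the spindle and the clip's back bar.
- **Clip release:** The clip was spread with the tip about 25–31 mm below the plate, and the force along the blade vanished. I then drew the clip about 17 mm out along the plate until it was clear of the head.
- **Forces:** At the end of each move, the net force against the clip or stand read at most about 6 N sideways and 4 N vertically. The wrist reads only the net force, so the squeeze of the blade between spindle and clip wasn't measured directly.
- **Seating and placing:** Seating the wedge pressed about 18 N on the rack, and laying the clip pressed about 11 N on the tray floor. I never touched the clip with the fingers while it was on the spindle.

**Last checks:**
- The wedge seated at the height it was picked up from, and its handle sits within 0.1 pixel of its original place in the side image.
- The image regions of the spare roll, stapler and pen cup showed no change.
- The only reading that disagreed was the gripper opening on the clip: 31.3 mm against the 33 mm expected across the ears. The clip held without slipping off, so this had no effect.

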